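# Unclip, load and pack a plug magazine

### The arm

A 6-joint arm with a two-finger parallel gripper is mounted at the origin on the work surface. World frame = base frame: x ahead of the robot, y to its left, z up, the work surface at z = 0. Lengths are in mm, angles in degrees, forces in N, time in s.
With the tool pointing down it reaches from about 300 to 850 mm from the base axis. Payload 4.2 kg.
Tool frame: the origin (TCP) lies at the centre of the arm's flange, where the gripper is bolted on; the fingertips stand 191 mm ahead of it and the grasp point (between the pads) lies 172 mm ahead of it; z points along the fingers, y is the direction in which the jaws open and shut (so a half turn about z gives the same grasp; the last joint's range is limited). The gripper opens to 91 mm and grips with 3 to 60 N. Pads are 32 mm wide; open, the fingers measure 118 mm over their backs; the gripper's body (76 mm by 178 mm) begins 60 mm behind the grasp point.
Start: joints at [-75.344, 18.312, 89.639, -0, 72.044, -1.146], TCP at [156.58, -553.268, 404.776] pointing down, gripper open.
Joint ranges: [-177.97, 177.97], [-48.28, 115.42], [12.27, 149.76], [-77.06, 257.06], [2.81, 150.46], [-146.56, 146.56]. Speed limits (degrees/s): [147.25, 147.25, 180, 180, 180, 180].

### API

Orientations are given as [roll, pitch, yaw] about the fixed x, y, z axes, in that order (R = Rz(yaw) Ry(pitch) Rx(roll)).
In Python, from workcell import status, vision, ticket gives the robot as it stands.
- The arm moves only by the shell command python3 -m jog 'ROWS' [FORCE]. ROWS is JSON, a list of rows, each a list of 7 numbers: the finger opening in m, from 0 to 0.0912, then the shift along the tool's x, y, z in m, then the turn, a rotation vector about the tool's x, y, z in rad. A call has 1 to 12 rows; each row shifts and turns the commanded pose from where the row before left it, along the tool's axes as they then stand; what a row does not reach is not made up. A row lasts 1/8 s, in which the tool goes at most 62.5 mm and 10.7 degrees, less where a joint would pass 70% of its speed; a pose out of reach is approached as far as the arm can. A call with a gripper value outside its range is refused whole. The fingers move at their own pace and stop on an object; FORCE is the grip in N (left out, the last holds). Time passes only in rows, so rows that do not move let the fingers close. It gives the time, the measured TCP pose, the force and the opening at its end, in the units of the state.
- status.state(): the state, without advancing time (a new reading comes with each control period).
- vision.grab_frame(name): name is "scene" or "top"; returns a dict with "color" (480x640x3 uint8, blue, green, red), "depth" (480x640 float32, mm along the optical axis (not along the pixel's ray), 0 where there is no reading), "fov_y" (degrees; the focal length in pixels is half the picture's height over the tangent of half this angle, whatever the lens; pixels are square), "cx", "cy" (the principal point, pixels), "pose" (4x4, takes a point from camera to world coordinates). Camera axes: x right, y down, z forward; pixel columns grow to the right and rows downward; lengths in mm; the calibration is good to about 2 mm. A picture is of the moment at which its call begins.
- ticket.job_done(): hands the job in, once; it reports no verdict.
Trained networks look in the newest picture that a camera, given by its name, has taken for a name from the list of things; names that differ only in an ending like _2 or _b are one class to them, and where a whole thing is asked for, a point or a joint stands for the part that bears it (a point fixed in the world has none). Each returns a list of dicts, best first, with "p" (0 to 1); they miss things now and then, are a little off and sometimes report something else, mostly with a low value. They report only what shows in the picture. A call takes as long as a camera call. They do not tell look-alikes from the thing itself.
- vision.find_in(camera, label): "location" ([x, y, z] in mm, in world coordinates, good to about 4 mm: the middle of the surface that is visible of it).
- vision.silhouettes(camera, label): "pixels" (480x640 bool, what is visible of it).
The state is a dict: "time_s": time; "qpos": joint angles; "qvel": joint speeds; "effort": joint torques, N m; "ee_pos": TCP position; "ee_rot": TCP orientation; "force": force on the tool from outside, world axes, zero at the start; "torque": the same for the moment, N m; "gripper_width": finger opening in mm.
Only numpy, scipy, OpenCV 4.12 (cv2) and the standard library are available. Lean on these libraries where they do the work, as an engineer would, in place of code of your own. Each camera call takes 0.05 s, during which the arm holds its last target.

### The job

Get the plug magazine ready: drive the wedge in under the spring clip on the gate rod to spread it and ease it off (not by pulling it with the fingers), drop the clip in the wooden dish and lay the wedge back on its rubber mat. Push the rod fully home to open the gate, load every wooden plug that lies on the bench into the tube, then pack them down with the ram until they bottom out firmly. Finish with the ram standing back in its holder, and leave the tin, beaker and brush alone.

Things in the scene. Friction and masses are not known exactly. Their poses are not given: they have to be found in the camera images.
- magazine: Fixed grey stand: deck top 100 mm above the bench; upright tube (40 mm square outside, round bore 24 mm, 95 mm deep) through it. Origin on the bench under the tube's axis; z up; +y runs from the tube along the gate rod to its free end. Deck: x -48 to 48, y -64 to 150 mm. Rod axis: x = 0, z = 120 mm. Guide cheeks (top z 146 mm) stand beside the rod at y 72 to 84, x 12 to 22 mm either side.
- mouth (a point): Centre of the tube's mouth, level with the deck top. Gate closed: a 4 mm steel plate covers it. Open: a window 30 mm (x) by 40 mm (y) lies over it between 5 mm strips whose top is 5 mm above the mouth; a cross-bar, top 25 mm above the mouth, then stands 20 mm from the bore's axis on the rod's side.
- rod_end (a point): Rounded free end of the gate rod, on its axis (magazine y = 140 mm with the gate closed). Steel rod 18 mm thick, level; collar 23 mm thick (top 131.5 mm above the bench) from 24.5 to 30.5 mm behind this end. The clip sits right behind the collar, between it and the guide cheeks.
- gate (a joint): Travel of the gate and its rod in m: 0 closed, 0.038 fully open; it grows as the rod's end is pushed along the rod's axis towards the tube (magazine -y). It rubs with about 5 N and stays where left. The clip blocks it.
- follower (a joint): Travel in m of the disc inside the tube on which the plugs rest: 0 = its top 72 mm below the mouth, 0.019 = bottomed, 91 mm below the mouth. Grows downwards, rubs with about 6 N, stays where it is left; pushing the plugs down drives it.
- clip: Dark steel spring clip astride the rod, 60 g. Origin on the rod's axis when fitted; x across, y along the rod, z up. Bridge 40 (x) by 22 mm (y), 21 mm above the origin; a rib under its middle reaches down to 17 mm, 5.5 mm above the collar. Two sprung jaws hook under the rod, 9 mm below the origin. Lifted 7 mm or more, the jaws pass the rod's widest part and the clip perches loosely on it, origin 8 to 14 mm higher.
- clip_tab (a point): Centre of the tab on top of the clip, to pick it up by: 12 mm in clip x, 16 mm in y, 18 mm high, 35 mm above the clip's origin (tab from 26 to 44 mm).
- jaw_a (a joint): Spring jaw on the clip's +x side, rad: 0 as fitted on the rod, positive spread outwards (about 0.065 as it passes the rod's widest part), down to -0.08 when free.
- wedge: Steel wedge, 108 mm long, 150 g. Origin on its flat underside below the centre of the handle block (44 mm in x, 16 mm wide in y, 38 mm high). Blade 12 mm wide, from x = 22 (18 mm thick) falling straight to the tip at x = 86 mm (2 mm thick). Slide it along the collar's top, tip towards the tube, under the clip: about 12 mm of thickness under the rib frees the clip; 3 to 15 N.
- mat: Fixed black rubber mat, 70 x 190 mm (x, y), 4 mm thick, origin at its underside centre; the wedge lies on it at the start.
- dish: Fixed wooden dish, open box 110 x 110 mm, 30 mm high, walls and floor about 4 mm, origin at its underside centre. For the clip.
- holder: Fixed wooden block 70 x 70 x 45 mm, origin at its underside centre, with an upright hole 21 mm wide and 40 mm deep (floor 5 mm above the bench) in its middle. The ram stands in it.
- ram: Ram: upright steel rod 16 mm thick with a round dark wooden handle 26 mm thick on top, from 110 to 160 mm above the foot. Origin at the centre of the foot; z up to the handle. 180 g.
- plug1: Loose wooden plug, a plain cylinder 20 mm in diameter and 18 mm high, standing on the bench in front of the magazine; two to four of them are there. Origin at the centre of its underside.
- plug2: Loose wooden plug, a plain cylinder 20 mm in diameter and 18 mm high, standing on the bench in front of the magazine; two to four of them are there. Origin at the centre of its underside.
- plug3: Loose wooden plug, a plain cylinder 20 mm in diameter and 18 mm high, standing on the bench in front of the magazine; two to four of them are there. Origin at the centre of its underside.
- plug4: Loose wooden plug, a plain cylinder 20 mm in diameter and 18 mm high, standing on the bench in front of the magazine; two to four of them are there. Origin at the centre of its underside.
- tin: Bystander: metal tin, 76 mm wide, 100 mm high, origin at its foot.
- beaker: Bystander: clear plastic beaker, 90 mm wide, 110 mm high, origin at its foot.
- brush: Bystander: paint brush lying on the bench beyond the magazine, origin at its underside.
Not all that is in view belongs to the job. Of the things that look like the mat, take the one that is farthest to the robot's left at the start. There is more than one size of the magazine; the job needs the smallest.

How it is judged (in metres and radians):
On the way, in this order (a step that is already met when the one before it is completed fails the run):
1. the wedge, in contact with the clip, spreads its jaws (value of joint jaw_a above 0.03 rad and contact force between wedge and clip above 0.5 N), for 0.05 s.
2. with the gate open and every plug in the tube, the ram's foot is in the tube and the follower is driven to the bottom (value of joint follower above 0.0165 m and value of joint gate above 0.034 m and horizontal distance between ram and mouth below 0.008 m and height (world z) of ram below 0.1 m and horizontal distance between each of plug1, plug2, plug3, plug4 and mouth below 0.006 m and z of each of plug1, plug2, plug3, plug4 in the frame of magazine below 0.095 m), for 0.1 s.
At the end, for the whole second after the job is handed in: Follower within 2.5 mm of the bottom; every plug in the tube; gate within 4 mm of fully open; clip in the dish (origin within 50 mm of its middle in x and y); wedge flat on its mat (origin within 45 by 105 mm of the middle); ram upright in its holder; all at rest (value of joint follower above 0.0165 m and value of joint gate above 0.034 m and horizontal distance between each of plug1, plug2, plug3, plug4 and mouth below 0.006 m and z of each of plug1, plug2, plug3, plug4 in the frame of magazine below 0.095 m and x of clip in the frame of dish between -0.05 and 0.05 m and y of clip in the frame of dish between -0.05 and 0.05 m and z of clip in the frame of dish below 0.045 m and x of wedge in the frame of mat between -0.045 and 0.045 m and y of wedge in the frame of mat between -0.105 and 0.105 m and height (world z) of each of wedge, ram below 0.012 m and angle between each of wedge, ram's own z axis and vertical below 0.2 rad and horizontal distance between ram and holder below 0.006 m and linear speed of each of clip, wedge, ram below 0.02 m/s); the robot touches nothing.
It fails at once if the fingers push or pull the clip while it is still snapped on the rod (contact force between the fingers and clip above 2 N and horizontal distance between clip and rod_end below 0.055 m and z of clip in the frame of magazine between 0.116 and 0.124 m).
It fails at once if the tin is disturbed (distance of tin from where it was at the start of the episode above 0.03 m).
It fails at once if the beaker is disturbed (distance of beaker from where it was at the start of the episode above 0.03 m).
It fails at once if the brush is disturbed (distance of brush from where it was at the start of the episode above 0.03 m).
Of plug1, plug2, plug3, plug4 only 2 to 4 are there at a start; the rules pass over those that are not, and their reading is None.
At some moment in a run one of plug1, plug2, plug3, plug4 may be knocked a few centimetres aside while the robot is not near it.
It also fails if it takes over 208 s, if anything falls off the work surface, if the arm or the gripper's body presses on something with over 40 N, if the wrist force passes 120 N, or if a joint passes its speed limit or range.

## Working session

There is one attempt and no reset: what is moved stays moved. The work goes in short steps, Python scripts to look and compute and a shell command to move; the robot and the scene stay as the last step left them, time stands still between calls to the robot, and variables do not carry over. Pictures are saved under pics/ and viewed, and the job is handed in when it is done.

```bash
ls -la; mkdir -p pics; python3 - <<'E'
from workcell import status, vision
import cv2, json
print(status.state())
for n in ("scene","top"):
    f=vision.grab_frame(n); cv2.imwrite(f"pics/{n}0.png",f["color"])
    print(n,f["fov_y"],f["cx"],f["cy"],f["pose"].round(3).tolist())
    for l in ["magazine","rod_end","clip","wedge","mat","dish","holder","ram","plug1","tin","beaker","brush"]:
        print(l,[(round(d["p"],2),[round(float(v)) for v in d["location"]]) for d in vision.find_in(n,l)])
E
```

```text
total 12
drwxr-xr-x  3 agent agent 4096 Dec  7 03:35 .
drwxr-xr-x 23 root  root  4096 Dec  7 03:35 ..
drwxr-xr-x  2 agent agent 4096 Dec  7 03:35 pics
{'time_s': 0.0, 'qpos': array([-7.53459521e+01,  1.83511688e+01,  8.97076443e+01, -1.65802129e-03,
        7.20410119e+01, -1.14630278e+00]), 'qvel': array([-0.01345473,  0.01201674,  0.03296768,  0.00667261,  0.11471262,
        0.00740913]), 'effort': array([-2.27105964e-03, -4.12461734e+01, -2.31975228e+01,  7.23268348e-02,
        4.58121684e-02, -1.53361298e-04]), 'ee_pos': array([ 156.51499925, -553.11306254,  403.9163142 ]), 'ee_rot': array([-1.79900164e+02, -4.21009332e-04,  1.58008630e+01]), 'force': array([ 0.30131768, -0.80051742,  0.30510117]), 'torque': array([-0.02913198, -0.02410226, -0.01072716]), 'gripper_width': 91.09102408307109}
scene 42.80267982422174 324.6112215043314 244.88148743288068 [[-0.752, 0.532, -0.389, 1112.253], [0.659, 0.605, -0.446, 577.244], [-0.002, -0.592, -0.806, 1419.971], [0.0, 0.0, 0.0, 1.0]]
magazine [(0.94, [197, 322, 132]), (0.86, [604, -72, 100]), (0.62, [531, -496, 128])]
rod_end [(0.94, [5
[... 713 characters left out ...]
3, [496, -533, 126]), (0.75, [177, 300, 130]), (0.71, [570, -85, 98]), (0.48, [462, 18, 20]), (0.22, [528, -301, 48])]
rod_end [(0.92, [176, 332, 133]), (0.76, [590, -93, 100]), (0.72, [513, -536, 134]), (0.37, [579, -24, 145])]
clip [(0.49, [580, -29, 146]), (0.33, [459, 18, 23])]
wedge [(0.6, [595, 183, 20]), (0.52, [696, 319, 97]), (0.52, [726, -337, 54])]
mat [(0.63, [581, 202, 5])]
dish []
holder [(0.79, [528, -297, 48])]
ram [(0.69, [539, -297, 168]), (0.68, [457, 93, 14])]
plug1 [(0.45, [458, 19, 23]), (0.44, [456, 92, 15])]
tin [(0.77, [698, 318, 98])]
beaker [(0.69, [529, -296, 45]), (0.69, [754, 61, 22]), (0.68, [724, -337, 54])]
brush [(0.72, [754, 63, 20]), (0.31, [467, 292, 9])]
```

View pics/scene0.png

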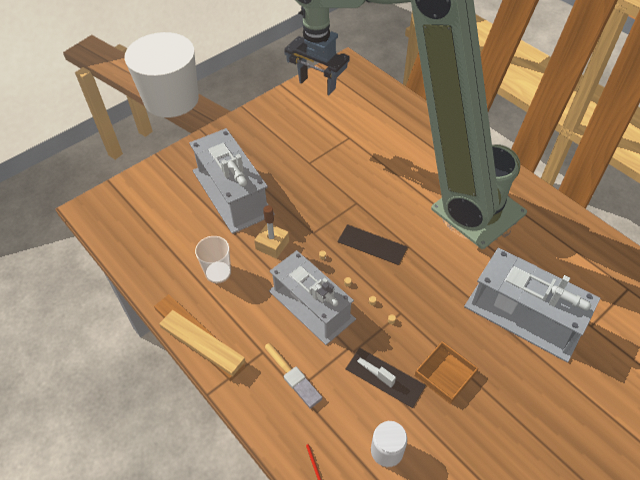

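View pics/top0.png

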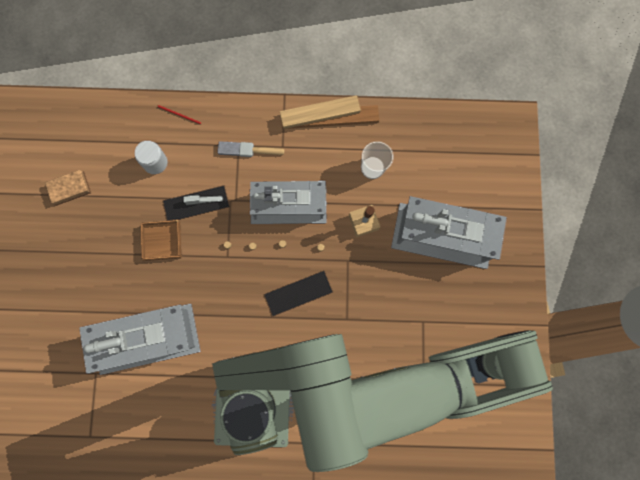

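The job's magazine is the smallest of three, the middle one (scene about (312,297), top (288,203)). The others are at scene (228,180) and (530,300). Of the two mats, the left one at (385,375) with the wedge on it is the target; the other is at (372,244). Next I'll enlarge crops and get a point cloud.

```bash
cat > h.py <<'E'
import numpy as np, cv2
from workcell import status, vision
def K(f):
    fl=240/np.tan(np.radians(f["fov_y"])/2); return fl
def cloud(f):
    fl=K(f); d=f["depth"].astype(float)
    u,v=np.meshgrid(np.arange(640),np.arange(480))
    P=np.stack([(u-f["cx"])/fl*d,(v-f["cy"])/fl*d,d],-1)
    T=f["pose"]; W=P@T[:3,:3].T+T[:3,3]; W[d==0]=np.nan
    return W
def proj(f,p):
    T=f["pose"]; c=(np.asarray(p,float)-T[:3,3])@T[:3,:3]; fl=K(f)
    return np.stack([c[...,0]/c[...,2]*fl+f["cx"],c[...,1]/c[...,2]*fl+f["cy"]],-1)
def atz(f,u,v,z):
    T=f["pose"]; fl=K(f); r=T[:3,:3]@np.array([(u-f["cx"])/fl,(v-f["cy"])/fl,1]); o=T[:3,3]
    return o+r*(z-o[2])/r[2]
def crop(f,name,x0,y0,x1,y1,s):
    c=f["color"][y0:y1,x0:x1]; cv2.imwrite("pics/"+name,cv2.resize(c,None,fx=s,fy=s,interpolation=cv2.INTER_CUBIC))
E
python3 - <<'E'
from h import *
for n in ("scene","top"):
    f=vision.grab_frame(n); W=cloud(f); np.save(f"W{n}.npy",W)
    b={"scene":(255,235,455,415),"top":(150,160,350,270)}[n]
    crop(f,f"c_{n}.png",*b,4 if n=="top" else 3)
    x,y,z=W[...,0],W[...,1],W[...,2]
    reg=(x>480)&(x<700)&(y>-220)&(y<80)
    m=reg&(z>92)&(z<112)
    mm=cv2.morphologyEx(m.astype(np.uint8),cv2.MORPH_OPEN,np.ones((3,3)))
    k,l,st,_=cv2.connectedComponentsWithStats(mm); i=1+np.argmax(st[1:,4]); m=l==i
    print(n,"deck px",m.sum(),"z",np.percentile(z[m],[5,50,95]).round(1))
    print(cv2.minAreaRect(W[m][:,:2].astype(np.float32)), W[m][:,:2].mean(0))
    bench=(x>380)&(x<430)&(y>0)&(y<200); print("bench z",np.nanmedian(z[bench]),np.nanstd(z[bench]))
    # plugs
    m=(x>430)&(x<490)&(y>-220)&(y<130)&(z>9)&(z<30)
    k,l,st,_=cv2.connectedComponentsWithStats(m.astype(np.uint8))
    for i in range(1,k):
        if st[i,4]>3: print("plug",st[i,4],W[l==i].mean(0).round(1), W[l==i][:,2].max().round(1))
    def rect(nm,xr,yr,zr):
        m=(x>xr[0])&(x<xr[1])&(y>yr[0])&(y<yr[1])&(z>zr[0])&(z<zr[1])
        print(nm,m.sum(),cv2.minAreaRect(W[m][:,:2].astype(np.float32)),W[m].mean(0).round(1))
    rect("holder",(490,590),(-350,-240),(38,52))
    rect("ramtop",(480,600),(-360,-240),(140,190))
    rect("dish",(380,540),(220,360),(22,40))
    rect("wedge",(520,660),(110,300),(34,50))
    rect("wedgeall",(520,660),(110,300),(8,50))
E
```

```text
scene deck px 2193 z [ 96.6 101.7 107.9]
((586.755859375, -82.6640853881836), (100.52253723144531, 219.2244415283203), 2.8014590740203857) [591.98309697 -85.1414199 ]
bench z 1.4639544936533184 3.3863797171657253
plug 48 [ 462.4 -180.2   18. ] 27.0
plug 48 [469.4 -67.7  18.6] 29.7
plug 51 [460.3  20.3  18.2] 27.3
plug 56 [461.2  94.1  18. ] 25.0
holder 439 ((540.5979614257812, -307.2773132324219), (75.34764099121094, 73.33118438720703), 19.78238868713379) [ 545.2 -302.9   45.9]
ramtop 110 ((542.472900390625, -306.1029052734375), (29.665149688720703, 25.117238998413086), 73.27433013916016) [ 544.2 -303.8  159.4]
dish 433 ((466.2380676269531, 288.305908203125), (115.10311889648438, 111.12922668457031), 6.069466590881348) [466.7 288.3  29.2]
wedge 143 ((557.16259765625, 237.11500549316406), (35.892669677734375, 135.1995391845703), 44.70750045776367) [588.3 207.8  42.4]
wedgeall 847 ((587.18994140625, 204.85202026367188), (133.50453186035156, 189.54090881347656), 0.258430540561676) [580.8 207.1  18.5]
top deck px 2091 z [ 94.8 100.6 107.6]
((587.154296875, -82.35272979736328), (98.920204
[... 231 characters left out ...]
6 [ 460.  -181.2   18.9] 27.3
holder 418 ((541.5936279296875, -307.06268310546875), (71.33621978759766, 71.61743927001953), 19.45771026611328) [ 536.2 -304.9   45. ]
ramtop 87 ((540.9105224609375, -307.2738342285156), (24.859512329101562, 24.862701416015625), 29.339187622070312) [ 539.4 -306.4  161.8]
dish 259 ((466.9804992675781, 287.82769775390625), (112.46672821044922, 111.72196960449219), 5.670405864715576) [467.4 290.2  28.5]
wedge 85 ((571.2793579101562, 224.58749389648438), (37.15880584716797, 98.60394287109375), 42.38666915893555) [588.9 202.7  41.2]
wedgeall 459 ((590.1812744140625, 204.3849639892578), (139.7417449951172, 188.00755310058594), 0.20303374528884888) [580.8 198.8  18.8]
```

View pics/c_scene.png

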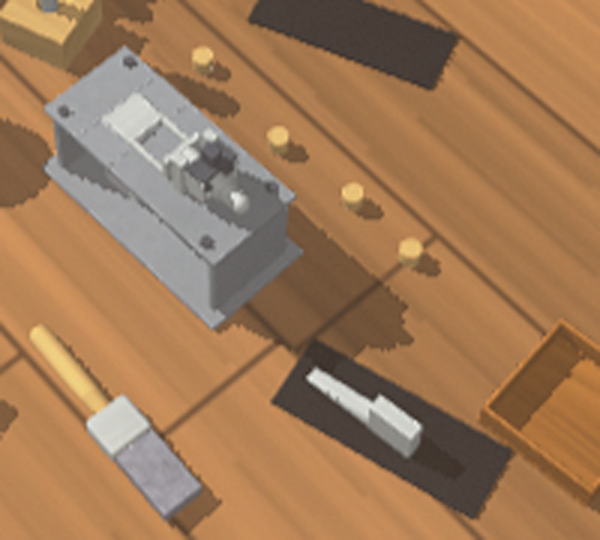

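View pics/c_top.png

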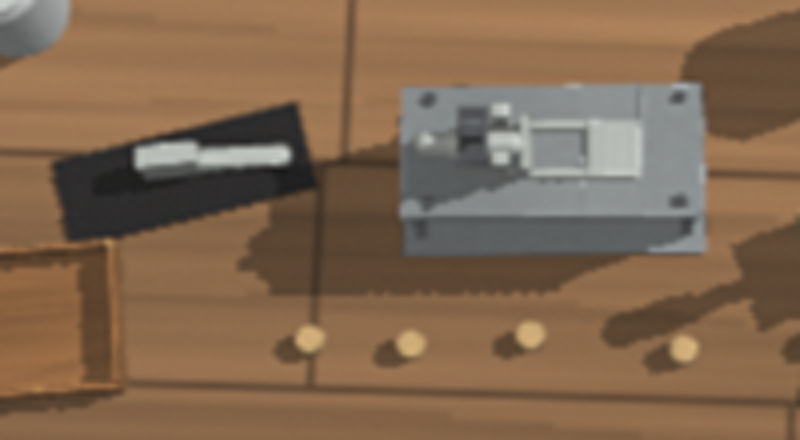

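```bash
cat >> h.py <<'E'
MO=np.array([589.1,-125.4]); MY=np.radians(2.8)
def mag(p,O=None,yaw=None):
    O=MO if O is None else O; a=MY if yaw is None else yaw
    p=np.atleast_2d(np.asarray(p,float)); c,s=np.cos(a),np.sin(a)
    return np.c_[O[0]+c*p[:,0]-s*p[:,1],O[1]+s*p[:,0]+c*p[:,1],p[:,2]]
E
python3 - <<'E'
from h import *
for n in ("scene","top"):
    f=vision.grab_frame(n)
    b={"scene":(262,240,362,345),"top":(240,170,340,230)}[n]; s=6 if n=="scene" else 8
    im=cv2.resize(f["color"][b[1]:b[3],b[0]:b[2]],None,fx=s,fy=s,interpolation=cv2.INTER_CUBIC)
    def draw(pts,col,closed=True):
        q=(proj(f,mag(pts))-[b[0],b[1]]+0.5)*s
        cv2.polylines(im,[q.round().astype(np.int32)],closed,col,1)
    draw([(-48,-64,100),(48,-64,100),(48,150,100),(-48,150,100)],(0,0,255))
    draw([(0,140,120),(0,70,120)],(0,255,0),False)
    for sx in(1,-1): draw([(sx*12,72,146),(sx*22,72,146),(sx*22,84,146),(sx*12,84,146)],(255,255,0))
    draw([(-20,87.5,141),(20,87.5,141),(20,109.5,141),(-20,109.5,141)],(255,0,255))
    draw([(-6,90.5,164),(6,90.5,164),(6,106.5,164),(-6,106.5,164)],(0,255,255))
    cv2.imwrite(f"pics/ov_{n}.png",im)
    c=f["color"].astype(int); W=cloud(f); x,y,z=W[...,0],W[...,1],W[...,2]
    g=c.sum(-1)
    reg=(x>520)&(x<650)&(y>110)&(y<300)
    m=reg&(g>330)&(abs(c[...,0]-c[...,2])<40)
    print(n,"wedge px",m.sum())
    v,u=np.where(m); print("u",u.min(),u.max(),"v",v.min(),v.max())
    b={"scene":(335,340,435,410),"top":(155,180,240,225)}[n]
    crop(f,f"w_{n}.png",*b,8)
E
```

```text
scene wedge px 372
u 357 395 v 357 386
top wedge px 202
u 184 222 v 195 201
```

View pics/ov_scene.png

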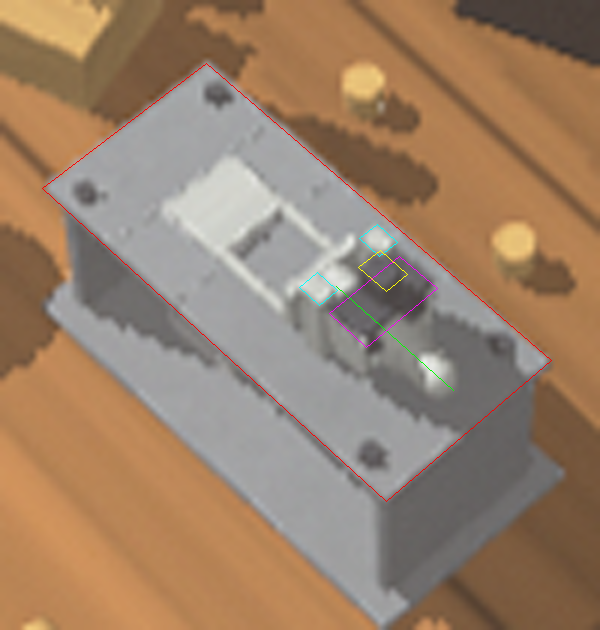

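View pics/ov_top.png

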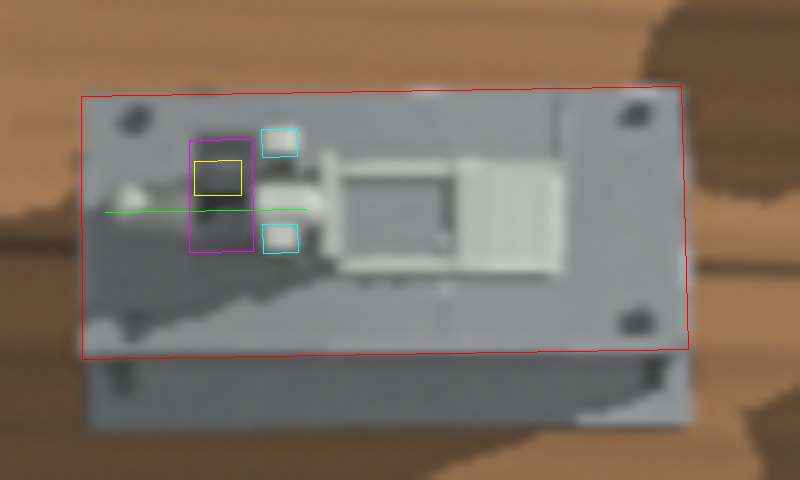

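View pics/w_scene.png

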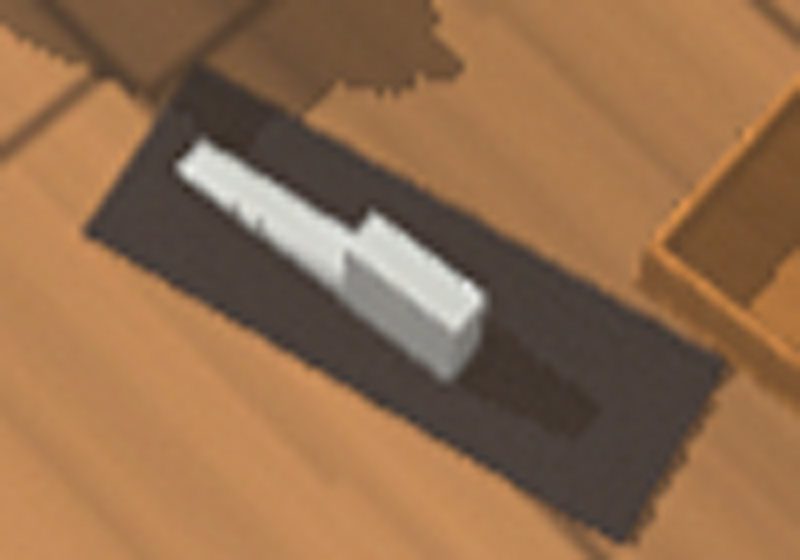

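View pics/w_top.png

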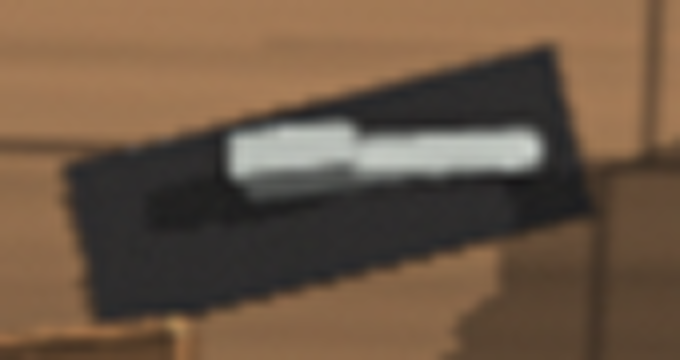

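```bash
cat > wf.py <<'E'
from h import *
from scipy.optimize import minimize
def wv(p,z0):
    x,y,a=p; c,s=np.cos(a),np.sin(a)
    H=np.array([(X,Y,Z) for X in(-22,22) for Y in(-8,8) for Z in(0,38)],float)
    B=np.array([(22,Y,Z) for Y in(-6,6) for Z in(0,18)]+[(86,Y,Z) for Y in(-6,6) for Z in(0,2)],float)
    f=lambda P:np.c_[x+c*P[:,0]-s*P[:,1],y+s*P[:,0]+c*P[:,1],P[:,2]+z0]
    return f(H),f(B)
def fit(frames,boxes,thr,p0,z0=4,s=6):
    ms=[]
    for f,b in zip(frames,boxes):
        im=cv2.resize(f["color"][b[1]:b[3],b[0]:b[2]],None,fx=s,fy=s,interpolation=cv2.INTER_LINEAR).astype(int)
        ms.append(((im.sum(-1)>thr)&(im[...,2]-im[...,0]<35)).astype(np.uint8))
    def rend(p,f,b,m):
        r=np.zeros_like(m)
        for P in wv(p,z0):
            q=((proj(f,P)-[b[0],b[1]]+0.5)*s).round().astype(np.int32); cv2.fillConvexPoly(r,cv2.convexHull(q),1)
        return r
    def cost(p,k=None):
        t=0
        for i,(f,b,m) in enumerate(zip(frames,boxes,ms)):
            if k is not None and i!=k: continue
            r=rend(p,f,b,m); t+=(r^m).sum()/m.sum()
        return t
    out=[]
    for k in (None,0,1):
        res=min((minimize(cost,np.array(p0)+d,args=(k,),method="Nelder-Mead",options=dict(initial_simplex=np.array(p0)+d+np.array([[0,0,0],[4,0,0],[0,4,0],[0,0,.06]]))) for d in ([0,0,0],[3,-3,.05],[-3,3,-.05])),key=lambda r:r.fun)
        out.append(res); print(k,res.x[:2].round(1),np.degrees(res.x[2]).round(2),round(res.fun,3))
    return out[0].x,ms
if __name__=="__main__":
    F=[vision.grab_frame("scene"),vision.grab_frame("top")]
    bx=[(335,340,435,410),(155,180,240,225)]
    p,ms=fit(F,bx,270,[588,208,np.radians(-80)])
    for i,m in enumerate(ms):
        im=cv2.resize(F[i]["color"][bx[i][1]:bx[i][3],bx[i][0]:bx[i][2]],None,fx=6,fy=6)
        for P in wv(p,4):
            q=((proj(F[i],P)-bx[i][:2]+0.5)*6).round().astype(np.int32); cv2.polylines(im,[cv2.convexHull(q)],True,(0,0,255))
        im=np.vstack([im,cv2.cvtColor(m*255,cv2.COLOR_GRAY2BGR)]); cv2.imwrite(f"pics/wf{i}.png",im[:600])
E
python3 wf.py; python3 - <<'E'
import cv2,numpy as np
a=cv2.imread("pics/wf0.png");b=cv2.imread("pics/wf1.png")
h=max(a.shape[0],b.shape[0]);o=np.zeros((h,a.shape[1]+b.shape[1],3),np.uint8);o[:a.shape[0],:a.shape[1]]=a;o[:b.shape[0],a.shape[1]:]=b
cv2.imwrite("pics/wf.png",cv2.resize(o,None,fx=.7,fy=.7))
E
```

```text
None [591.3 202.3] -82.15 0.363
0 [589.4 201.7] -81.39 0.069
1 [593.4 202.8] -83.62 0.188
```

View pics/wf.png

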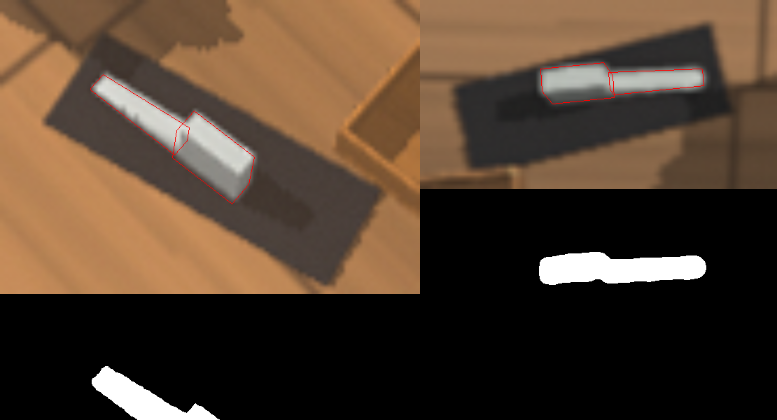

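```bash
cat >> h.py <<'E'
from scipy.spatial.transform import Rotation as Ro
def to(x,y,z,yaw,rot_first=True):
    s=status.state(); p=s["ee_pos"]; R=Ro.from_euler("xyz",s["ee_rot"],degrees=True)
    Rt=Ro.from_euler("xyz",[180,0,yaw],degrees=True)
    rv=(R.inv()*Rt).as_rotvec()
    d=np.array([x,y,z])-p
    print("pos",p.round(1),"rot",s["ee_rot"].round(2),"F",s["force"].round(1),"w",round(s["gripper_width"],1),"t",round(s["time_s"],2))
    print("rotvec",rv.round(4),"| shift after rot",Rt.inv().apply(d).round(1),"| shift in present frame",R.inv().apply(d).round(1))
E
python3 -m jog '[[0.05,0,0,0,0,0,-0.18],[0.05,0,0,0,0,0,-0.18],[0.05,0,0,0,0,0,-0.18],[0.05,0,0,0,0,0,-0.18],[0.05,0,0,0,0,0,-0.18],[0.05,0,0,0,0,0,-0.18],[0.05,0,0,0,0,0,-0.18],[0.05,0,0,0,0,0,-0.18]]' 15
python3 -c "
from h import *
to(590,202,300,98.3)"
```

```text
time_s: 2.6
ee_pos: [156.6, -553.3, 404.8]
ee_rot: [180.0, 0.0, 98.6]
force: [0.1, -0.6, 0.6]
gripper_width: 50.4
pos [ 156.6 -553.3  404.8] rot [1.800e+02 1.000e-02 9.865e+01] F [ 0.1 -0.6  0.6] w 50.4 t 2.6
rotvec [0.     0.0001 0.006 ] | shift after rot [684.8 537.9 104.8] | shift in present frame [681.5 542.  104.7]
```

```bash

python3 -m jog '[[0.05,0.0454,0.0361,0,0,0,0],[0.05,0.0454,0.0361,0,0,0,0],[0.05,0.0454,0.0361,0,0,0,0],[0.05,0.0454,0.0361,0,0,0,0],[0.05,0.0454,0.0361,0,0,0,0],[0.05,0.0454,0.0361,0,0,0,0],[0.05,0.0454,0.0361,0,0,0,0],[0.05,0.0454,0.0361,0,0,0,0]]'
python3 -m jog '[[0.05,0.0454,0.0361,0,0,0,0],[0.05,0.0454,0.0361,0,0,0,0],[0.05,0.0454,0.0361,0,0,0,0],[0.05,0.0454,0.0361,0.01,0,0,0],[0.05,0.0454,0.0361,0.03,0,0,0],[0.05,0.0454,0.0361,0.03,0,0,0],[0.05,0.0454,0.0361,0.03,0,0,0],[0.05,0,0,0,0,0,0]]'
python3 -c "
from h import *
to(590,202,203,98.3)"
```

```text
time_s: 3.6
ee_pos: [390.5, -150.4, 405.1]
ee_rot: [179.9, 0.0, 98.3]
force: [0.7, -0.8, -0.5]
gripper_width: 50.2
time_s: 4.6
ee_pos: [590.9, 195.3, 305.0]
ee_rot: [-179.7, 0.0, 98.5]
force: [0.2, -0.9, 0.0]
gripper_width: 49.8
pos [590.9 195.3 305. ] rot [-1.7973e+02  2.0000e-02  9.8520e+01] F [ 0.2 -0.9  0. ] w 49.8 t 4.6
rotvec [-0.0046  0.0003  0.0038] | shift after rot [6.80e+00 1.00e-01 1.02e+02] | shift in present frame [  6.8   0.6 102. ]
```

```bash

python3 -m jog '[[0.05,0.0068,0.0004,0.03,0,0,0.003],[0.05,0,0,0.03,0,0,0],[0.05,0,0,0.02,0,0,0],[0.05,0,0,0,0,0,0],[0.05,0,0,0,0,0,0]]'
python3 - <<'E'
from h import *
to(590,202,203,98.3)
f=vision.grab_frame("scene"); crop(f,"g1.png",320,290,440,410,5)
f=vision.grab_frame("top"); crop(f,"g2.png",140,140,260,240,5)
E
```

```text
time_s: 5.22
ee_pos: [590.0, 198.8, 230.0]
ee_rot: [179.9, -0.0, 98.1]
force: [-1.1, -0.5, -0.0]
gripper_width: 50.0
pos [590.  198.8 230. ] rot [ 1.7988e+02 -1.0000e-02  9.8110e+01] F [-1.1 -0.5 -0. ] w 50.0 t 5.22
rotvec [ 0.0021 -0.0002 -0.0034] | shift after rot [ 3.2  0.5 27. ] | shift in present frame [ 3.2  0.4 27. ]
```

View pics/g1.png

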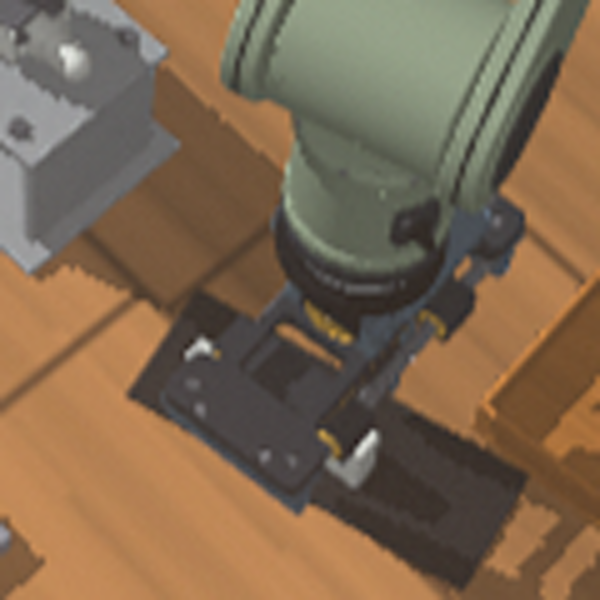

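```bash

python3 -m jog '[[0.05,0.0032,0,0.012,0,0,0],[0.05,0,0,0.015,0,0,0],[0.05,0,0,0,0,0,0],[0,0,0,0,0,0,0],[0,0,0,0,0,0,0],[0,0,0,0,0,0,0],[0,0,0,0,0,0,0]]' 40
python3 - <<'E'
from h import *
to(590,202,203,98.3)
E
python3 -m jog '[[0,0,0,0,0,0,0],[0,0,0,-0.03,0,0,0],[0,0,0,-0.05,0,0,0],[0,0,0,-0.05,0,0,0],[0,0,0,0,0,0,0]]'
python3 - <<'E'
from h import *
to(590,202,203,98.3)
f=vision.grab_frame("scene"); crop(f,"g3.png",320,270,440,390,5)
f=vision.grab_frame("top"); crop(f,"g4.png",140,140,260,240,5)
E
```

```text
time_s: 6.2
ee_pos: [589.4, 202.4, 201.9]
ee_rot: [179.9, -0.0, 98.1]
force: [0.7, 0.5, 0.8]
gripper_width: 15.8
pos [589.4 202.4 201.9] rot [179.94  -0.    98.14] F [0.7 0.5 0.8] w 15.8 t 6.2
rotvec [ 0.001  -0.     -0.0028] | shift after rot [-0.4  0.6 -1.1] | shift in present frame [-0.4  0.6 -1.1]
time_s: 6.82
ee_pos: [590.0, 202.6, 336.1]
ee_rot: [179.5, -0.1, 98.1]
force: [1.5, 0.7, -1.9]
gripper_width: 15.7
pos [590.  202.6 336.1] rot [ 1.7948e+02 -9.0000e-02  9.8140e+01] F [ 1.5  0.7 -1.9] w 15.7 t 6.83
rotvec [ 0.0091 -0.0015 -0.0029] | shift after rot [-6.000e-01 -1.000e-01  1.331e+02] | shift in present frame [ -0.8  -1.3 133.1]
```

View pics/g3.png

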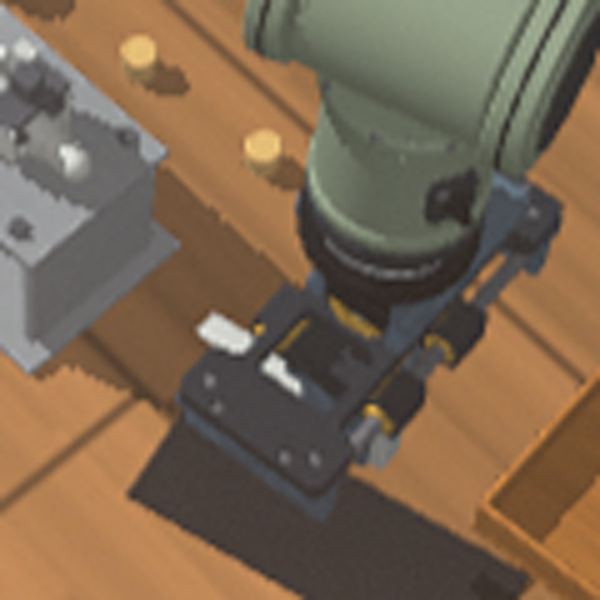

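View pics/g4.png

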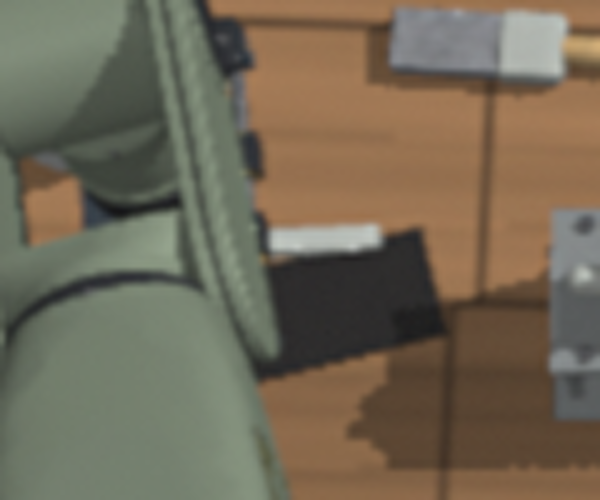

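```bash
python3 - <<'E'
from h import *
s=status.state();print(s["ee_pos"])
a=np.radians(-81.9)
for n in("top","scene"):
    f=vision.grab_frame(n)
    for X,Y,Z in((86,6,2),(86,-6,2),(86,6,0),(86,-6,0),(22,6,18),(22,-6,18)):
        P=[590+X*np.cos(a)-Y*np.sin(a),202.5+X*np.sin(a)+Y*np.cos(a),138+Z]
        q=proj(f,P); o={"top":(140,140),"scene":(320,270)}[n]; print(n,X,Y,Z,((q-o+.5)*5).round(1))
E
```

```text
[588.77025866 202.16618666 331.30051892]
top 86 6 2 [378.1 222.8]
top 86 -6 2 [380.  243.7]
top 86 6 0 [378.6 223.8]
top 86 -6 0 [380.5 244.6]
top 22 6 18 [257.5 227.3]
top 22 -6 18 [259.2 248.3]
scene 86 6 2 [195.7 328.4]
scene 86 -6 2 [211.7 311.1]
scene 86 6 0 [195.5 330.4]
scene 86 -6 0 [211.5 313.1]
scene 22 6 18 [306.7 393.5]
scene 22 -6 18 [322.8 375.4]
```

```bash
python3 -c "
from h import *
print(mag([[0,211,0],[0,198,0]]))
to(578.8,85.4,350,92.8)"
```

```text
[[578.79269857  85.34809498   0.        ]
 [579.42774558  72.36361519   0.        ]]
pos [588.6 202.1 329.6] rot [-1.7977e+02  4.0000e-02  9.8130e+01] F [-0.6 -0.5 -1.6] w 16.0 t 7.03
rotvec [-0.0039  0.0009  0.0931] | shift after rot [-116.1  -15.5  -20.4] | shift in present frame [-114.2  -26.3  -20.2]
```

```bash

python3 -m jog '[[0,0,0,-0.02,0,0,0.093],[0,-0.03,-0.004,0,0,0,0],[0,-0.03,-0.004,0,0,0,0],[0,-0.03,-0.004,0,0,0,0],[0,-0.026,-0.0035,0,0,0,0],[0,0,0,0,0,0,0],[0,0,0,0,0,0,0],[0,0,0,0,0,0,0]]'
python3 - <<'E'
from h import *
to(578.8,85.4,350,92.8)
f=vision.grab_frame("scene"); crop(f,"g5.png",270,250,390,370,5)
f=vision.grab_frame("top"); crop(f,"g6.png",180,160,300,260,5)
E
```

```text
time_s: 8.02
ee_pos: [579.4, 86.5, 351.1]
ee_rot: [-180.0, -0.0, 92.9]
force: [-0.5, 0.0, -0.6]
gripper_width: 15.7
pos [579.4  86.5 351.1] rot [-1.7995e+02 -1.0000e-02  9.2860e+01] F [-0.5  0.  -0.6] w 15.7 t 8.03
rotvec [-0.0009 -0.0001  0.0011] | shift after rot [-1.1 -0.7  1.1] | shift in present frame [-1.1 -0.7  1.1]
```

View pics/g5.png

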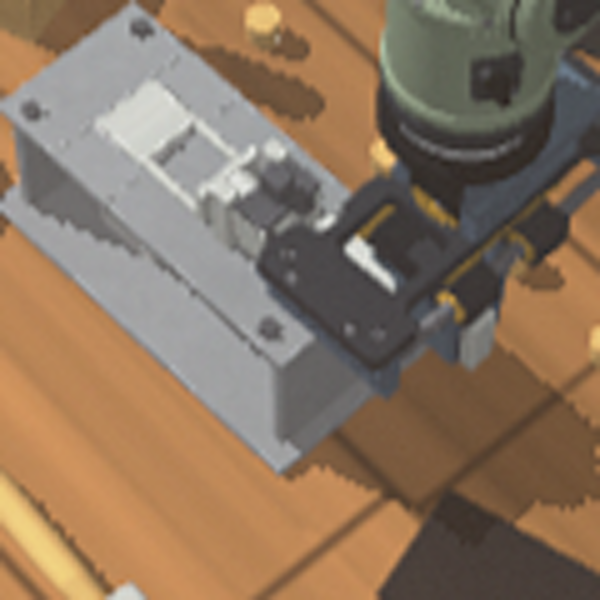

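View pics/g6.png

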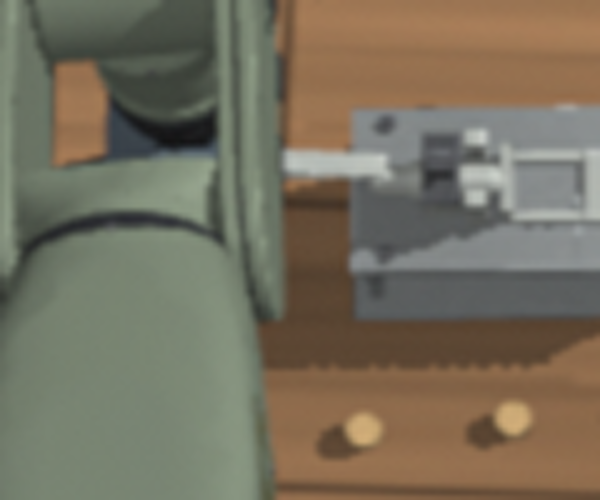

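```bash

python3 -m jog '[[0,-0.007,-0.0007,0.003,0,0,0],[0,-0.007,0,0.008,0,0,0],[0,0,0,0.006,0,0,0],[0,0,0,0,0,0,0],[0,0,0,0,0,0,0]]'
python3 -c "
from h import *
to(579.4,72.4,330,92.8)"
python3 -m jog '[[0,0,0,0.001,0,0,0],[0,0,0,0,0,0,0]]'
python3 -m jog '[[0,0,0,0.001,0,0,0],[0,0,0,0,0,0,0]]'
python3 -m jog '[[0,0,0,0.0005,0,0,0],[0,0,0,0,0,0,0]]'
```

```text
time_s: 8.75
ee_pos: [579.5, 71.7, 334.7]
ee_rot: [180.0, -0.0, 92.8]
force: [0.7, 0.3, -1.4]
gripper_width: 15.7
pos [579.5  71.7 334.7] rot [179.99  -0.    92.81] F [ 0.7  0.3 -1.4] w 15.7 t 8.75
rotvec [ 0.0002 -0.      0.0001] | shift after rot [ 0.7 -0.1  4.7] | shift in present frame [ 0.7 -0.1  4.7]
time_s: 9.0
ee_pos: [579.4, 71.8, 333.7]
ee_rot: [180.0, 0.0, 92.8]
force: [0.2, -0.4, -2.1]
gripper_width: 15.7
time_s: 9.25
ee_pos: [579.4, 71.7, 332.5]
ee_rot: [-180.0, 0.0, 92.8]
force: [0.1, -0.6, -0.9]
gripper_width: 15.7
time_s: 9.5
ee_pos: [579.4, 71.7, 332.0]
ee_rot: [-180.0, 0.0, 92.8]
force: [0.9, 0.8, -1.5]
gripper_width: 16.1
```

```bash

for i in 1 2 3; do python3 -m jog '[[0,0,0,0.0007,0,0,0],[0,0,0,0,0,0,0]]' | egrep 'pos|force'; done
python3 - <<'E'
from h import *
f=vision.grab_frame("scene"); crop(f,"g7.png",270,250,390,370,5)
f=vision.grab_frame("top"); crop(f,"g8.png",220,165,320,240,8)
E
```

```text
ee_pos: [579.4, 71.7, 331.3]
force: [-0.2, 0.3, -2.1]
ee_pos: [579.4, 71.7, 330.6]
force: [0.5, 0.2, -0.6]
ee_pos: [579.4, 71.7, 329.9]
force: [0.1, 0.0, -1.6]
```

View pics/g8.png

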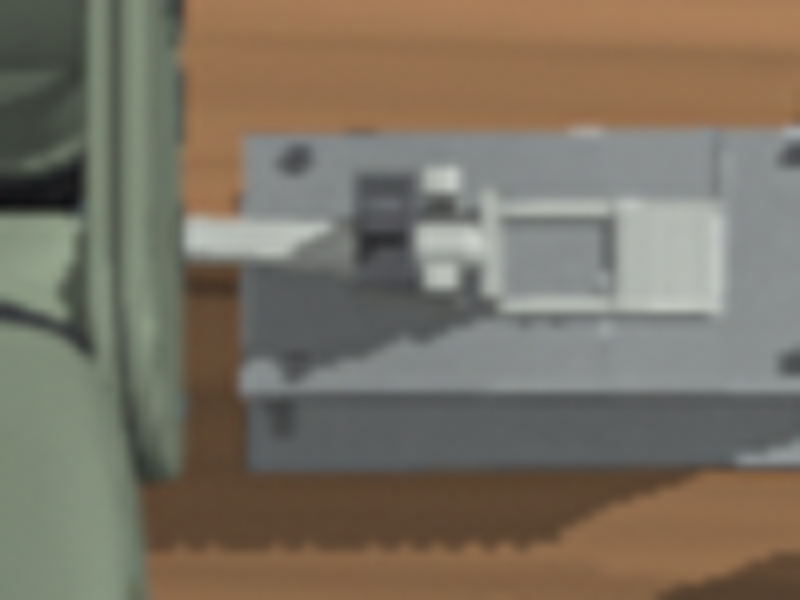

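```bash

for i in 1 2 3; do python3 -m jog '[[0,0,0,0.0005,0,0,0],[0,0,0,0,0,0,0],[0,0,0,0,0,0,0]]' | egrep 'pos|force'; done
```

```text
ee_pos: [579.4, 71.7, 329.5]
force: [0.1, 0.3, -1.2]
ee_pos: [579.4, 71.7, 329.1]
force: [0.5, 0.8, 0.2]
ee_pos: [579.4, 71.7, 328.8]
force: [-0.5, 0.0, 3.1]
```

```bash

python3 -m jog '[[0,-0.003,0,-0.0003,0,0,0],[0,-0.004,0,0,0,0,0],[0,-0.004,0,0,0,0,0],[0,-0.004,0,0,0,0,0],[0,0,0,0,0,0,0]]' | egrep 'pos|force'
for i in 1 2 3; do python3 -m jog '[[0,-0.003,0,0,0,0,0],[0,-0.003,0,0,0,0,0],[0,-0.003,0,0,0,0,0],[0,0,0,0,0,0,0]]' | egrep 'pos|force|wid'; done
```

```text
ee_pos: [580.3, 56.0, 328.9]
force: [1.1, 0.3, 4.4]
ee_pos: [580.7, 47.6, 329.0]
force: [-0.1, 1.0, 5.3]
gripper_width: 16.2
ee_pos: [581.0, 39.6, 329.1]
force: [-0.4, 5.9, 5.2]
gripper_width: 15.9
ee_pos: [581.4, 32.2, 329.3]
force: [-1.1, 12.3, 6.6]
gripper_width: 16.1
```

```bash

for i in 1 2 3; do python3 -m jog '[[0,-0.003,0,0,0,0,0],[0,-0.002,0,0,0,0,0],[0,0,0,0,0,0,0],[0,0,0,0,0,0,0]]' | egrep 'pos|rot|force|wid'; done
python3 - <<'E'
from h import *
f=vision.grab_frame("scene"); crop(f,"g9.png",270,250,370,350,6)
f=vision.grab_frame("top"); crop(f,"g10.png",230,165,320,235,8)
E
```

```text
ee_pos: [581.6, 27.9, 329.4]
ee_rot: [179.9, -0.5, 92.7]
force: [-1.4, 14.7, 6.5]
gripper_width: 15.9
ee_pos: [581.9, 23.0, 329.3]
ee_rot: [180.0, -0.5, 92.7]
force: [0.1, 15.0, 7.2]
gripper_width: 15.8
ee_pos: [582.1, 17.7, 329.2]
ee_rot: [180.0, -0.5, 92.7]
force: [-0.9, 14.2, 6.4]
gripper_width: 15.8
```

View pics/g9.png

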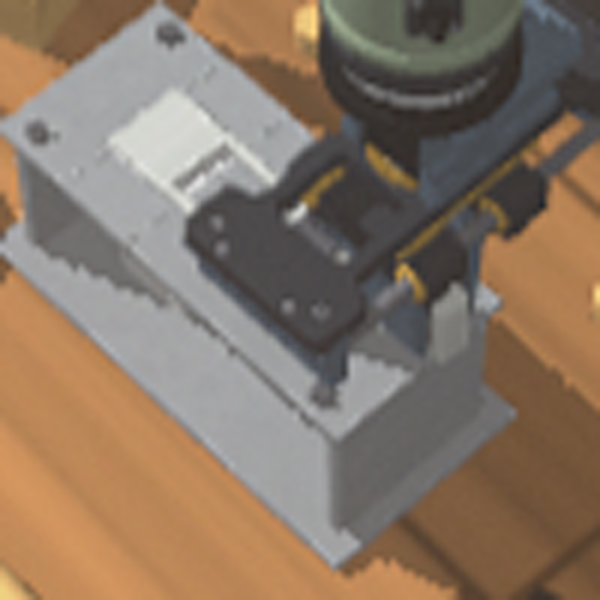

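View pics/g10.png

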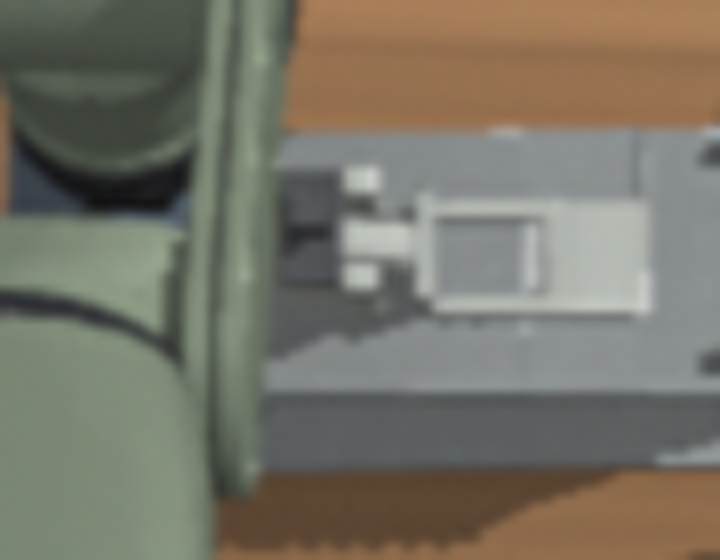

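```bash

for i in 1 2 3; do python3 -m jog '[[0,-0.0015,0,0,0,0,0],[0,-0.0015,0,0,0,0,0],[0,0,0,0,0,0,0],[0,0,0,0,0,0,0]]' | egrep 'pos|force|wid'; done
```

```text
ee_pos: [582.2, 14.7, 329.2]
force: [-1.1, 13.6, 6.6]
gripper_width: 16.3
ee_pos: [582.4, 11.5, 329.2]
force: [-0.6, 12.1, 5.8]
gripper_width: 15.7
ee_pos: [582.5, 8.3, 329.2]
force: [-1.0, 11.8, 6.5]
gripper_width: 15.7
```

```bash

for i in 1 2; do python3 -m jog '[[0,-0.0015,0,0,0,0,0],[0,0,0,0,0,0,0],[0,0,0,0,0,0,0]]' | egrep 'pos|force|wid'; done
python3 - <<'E'
from h import *
f=vision.grab_frame("scene"); crop(f,"g11.png",270,250,370,350,6)
f=vision.grab_frame("top"); crop(f,"g12.png",230,165,320,235,8)
E
```

```text
ee_pos: [582.6, 6.6, 329.2]
force: [-0.8, 11.7, 7.1]
gripper_width: 15.7
ee_pos: [582.7, 5.1, 329.1]
force: [-0.7, 10.8, 5.6]
gripper_width: 16.0
```

View pics/g12.png

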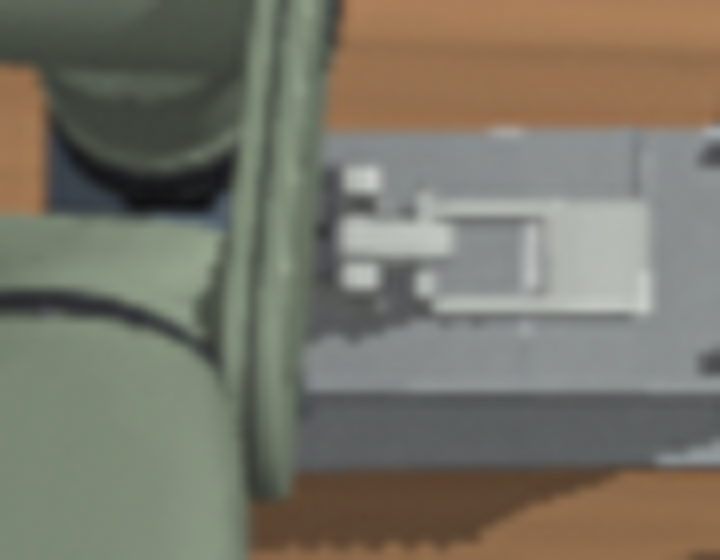

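```bash

python3 - <<'E'
from h import *
f=vision.grab_frame("top")
for u,v in((453,222),(453,253)):
    p=atz(f,230+u/8-.5,165+v/8-.5,133.5); c,s=np.cos(MY),np.sin(MY); d=p[:2]-MO; print(p.round(1),(c*d[0]+s*d[1]).round(1),(-s*d[0]+c*d[1]).round(1))
to(0,0,0,92.8)
f=vision.grab_frame("scene")
print("clip",[(round(d["p"],2),d["location"]) for d in vision.find_in("scene","clip")])
E
```

```text
[592.6 -79.2 133.5] 5.7 45.9
[581.5 -79.6 133.5] -5.4 46.1
pos [582.7   5.1 329.1] rot [179.98  -0.4   92.73] F [-0.8 10.8  5.5] w 15.7 t 17.6
rotvec [ 0.0003 -0.0069 -0.0013] | shift after rot [  23.4 -582.2  329.1] | shift in present frame [  20.4 -582.3  329.1]
clip []
```

View pics/g11.png

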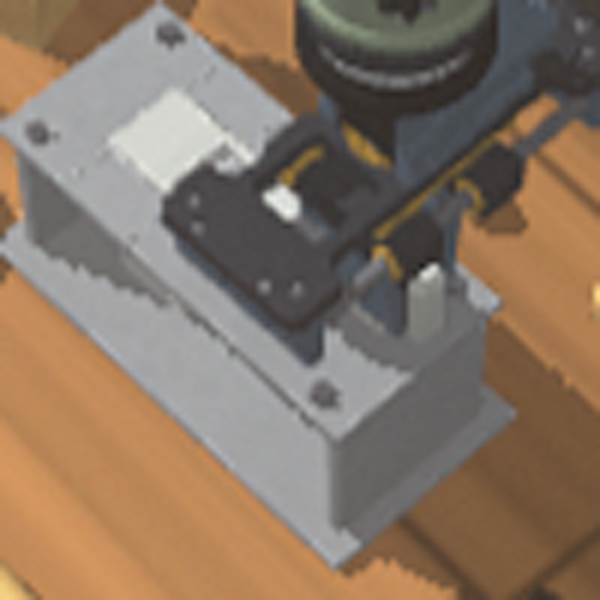

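```bash

python3 -m jog '[[0,-0.0015,0,0,0,0,0],[0,0,0,0,0,0,0],[0,0,0,0,0,0,0]]' | egrep 'pos|force|wid'
for i in 1 2 3; do python3 -m jog '[[0,0,0,-0.001,0,0,0],[0,0,0,-0.001,0,0,0],[0,0,0,0,0,0,0]]' | egrep 'pos|force|rot'; done
```

```text
ee_pos: [582.7, 3.4, 329.1]
force: [-0.1, 10.0, 6.0]
gripper_width: 16.0
ee_pos: [582.5, 2.1, 329.3]
ee_rot: [-179.8, -0.1, 92.8]
force: [1.2, 4.4, -2.3]
ee_pos: [582.4, 1.4, 332.2]
ee_rot: [-179.9, -0.0, 92.8]
force: [-1.8, 4.6, -4.2]
ee_pos: [583.2, 1.0, 335.6]
ee_rot: [179.9, 0.1, 92.8]
force: [-0.6, 2.9, -2.1]
```

```bash

for i in 1 2; do python3 -m jog '[[0,0,0,-0.002,0,0,0],[0,0,0,0,0,0,0]]' | egrep 'pos|force'; done
python3 - <<'E'
from h import *
f=vision.grab_frame("scene"); crop(f,"g13.png",270,250,370,350,6)
f=vision.grab_frame("top"); crop(f,"g14.png",230,165,320,235,8)
E
```

```text
ee_pos: [583.1, 0.9, 337.4]
force: [0.1, 0.9, -0.6]
ee_pos: [582.9, 0.9, 339.0]
force: [-0.6, 0.5, -2.2]
```

View pics/g14.png

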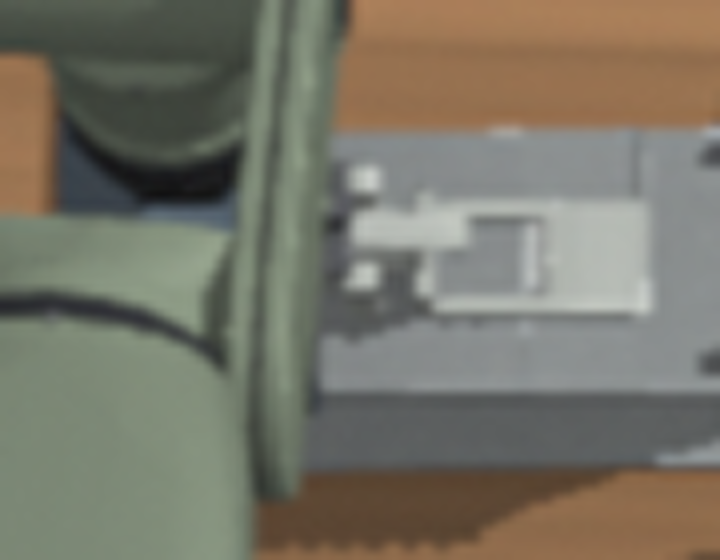

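View pics/g13.png

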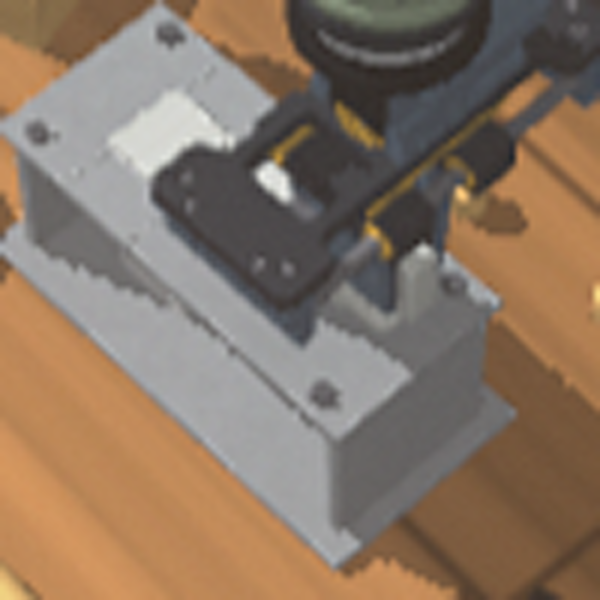

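```bash

python3 -m jog '[[0,0,0,0.002,0,0,0],[0,0,0,0.002,0,0,0],[0,0,0,0.002,0,0,0],[0,0,0,0.001,0,0,0],[0,0,0,0,0,0,0]]' | egrep 'pos|force'
for i in 1 2 3; do python3 -m jog '[[0,0.005,0,0,0,0,0],[0,0.005,0,0,0,0,0],[0,0,0,0,0,0,0]]' | egrep 'pos|force'; done
python3 - <<'E'
from h import *
f=vision.grab_frame("scene"); crop(f,"g15.png",270,250,370,350,6)
f=vision.grab_frame("top"); crop(f,"g16.png",230,165,320,235,8)
E
```

```text
ee_pos: [582.8, 1.3, 331.9]
force: [-0.0, -0.7, -0.7]
ee_pos: [582.3, 11.8, 331.8]
force: [-0.1, -0.6, -1.6]
ee_pos: [581.9, 21.7, 331.8]
force: [0.4, -0.1, -2.6]
ee_pos: [581.3, 31.6, 331.8]
force: [-0.4, -0.5, -1.2]
```

View pics/g16.png

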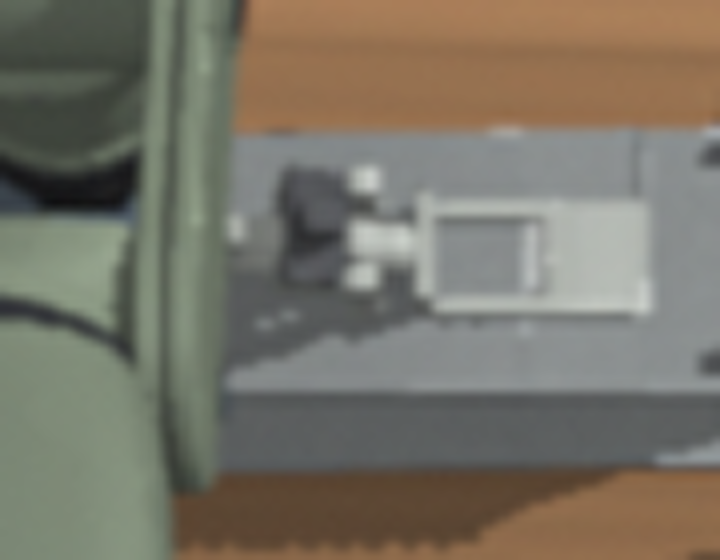

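Clip remains by the cheeks, perched with a slight turn, and the wedge is coming out freely. Withdrawing it fully.

```bash

python3 -m jog '[[0,0.01,0,0,0,0,0],[0,0.015,0,0,0,0,0],[0,0.015,0,0,0,0,0],[0,0.015,0,0,0,0,0],[0,0.015,0,0,0,0,0],[0,0.02,0,0,0,0,0],[0,0.03,0,-0.01,0,0,0],[0,0,0,0,0,0,0]]' | egrep 'pos|force'
python3 - <<'E'
from h import *
to(590,202,300,98.3)
f=vision.grab_frame("scene"); crop(f,"g17.png",270,250,370,350,6)
print([(round(d["p"],2),d["location"]) for d in vision.find_in("scene","clip")])
W=cloud(f);np.save("Ws.npy",W)
f=vision.grab_frame("top"); crop(f,"g18.png",230,165,320,235,8)
print([(round(d["p"],2),d["location"]) for d in vision.find_in("top","clip")])
W=cloud(f);np.save("Wt.npy",W)
E
```

```text
ee_pos: [575.5, 153.5, 342.5]
force: [0.2, 0.4, -1.4]
pos [575.5 153.5 342.5] rot [ 1.7989e+02 -4.0000e-02  9.2970e+01] F [ 0.2  0.4 -1.4] w 16.0 t 22.65
rotvec [ 0.0019 -0.0007 -0.0931] | shift after rot [45.9 21.4 42.5] | shift in present frame [47.7 16.9 42.5]
[(0.74, [588.3, -27.4, 158.8])]
[(0.6, [578.4, -32.2, 157.6])]
```

View pics/g17.png

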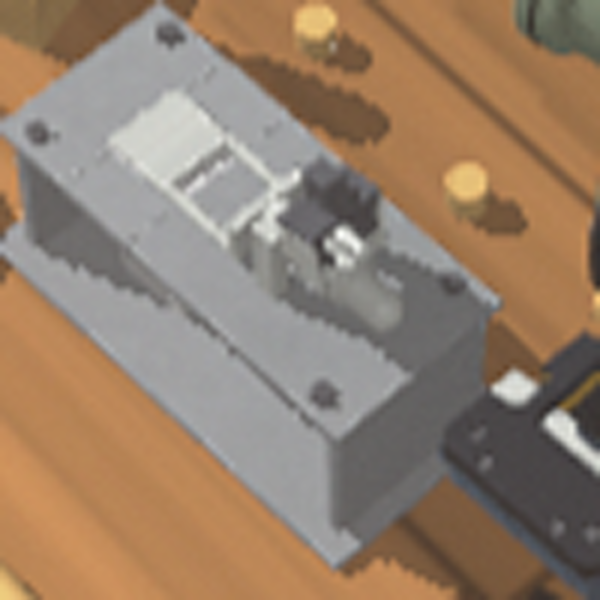

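View pics/g18.png

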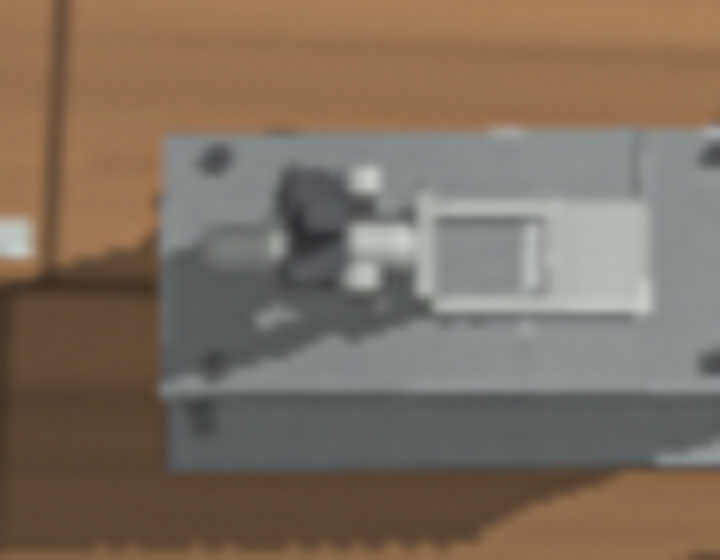

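```bash

python3 -m jog '[[0,0,0,0,0,0,-0.093],[0,0.023,0.0107,0,0,0,0],[0,0.023,0.0107,0,0,0,0],[0,0,0,0.04,0,0,0],[0,0,0,0.04,0,0,0],[0,0,0,0.04,0,0,0],[0,0,0,0,0,0,0],[0,0,0,0,0,0,0]]' | egrep 'pos|force'
python3 - <<'E'
from h import *
to(590,202,202.3,98.3)
E
```

```text
ee_pos: [591.1, 200.6, 223.0]
force: [-0.5, 0.4, -0.2]
pos [591.1 200.6 223. ] rot [ 1.7986e+02 -2.0000e-02  9.8150e+01] F [-0.5  0.4 -0.2] w 16.0 t 23.85
rotvec [ 0.0025 -0.0004 -0.0026] | shift after rot [ 1.5 -0.9 20.7] | shift in present frame [ 1.5 -0.9 20.7]
```

```bash

python3 -m jog '[[0,0,0,0.01,0,0,0],[0,0,0,0.007,0,0,0],[0,0,0,0.002,0,0,0],[0,0,0,0.001,0,0,0],[0,0,0,0,0,0,0]]' | egrep 'pos|force'
python3 -m jog '[[0,0,0,0.0005,0,0,0],[0,0,0,0,0,0,0],[0,0,0,0,0,0,0]]' | egrep 'pos|force'
```

```text
ee_pos: [590.3, 199.6, 202.0]
force: [-0.5, -0.8, -1.5]
ee_pos: [590.3, 199.7, 201.9]
force: [-2.0, -1.2, 5.1]
```

```bash

python3 -m jog '[[0.02,0,0,0,0,0,0],[0.05,0,0,0,0,0,0],[0.05,0,0,0,0,0,0],[0.05,0,0,-0.02,0,0,0],[0.05,0,0,-0.05,0,0,0],[0.05,0,0,-0.05,0,0,0],[0.05,0,0,-0.05,0,0,0],[0.05,0,0,0,0,0,0]]' | egrep 'pos|force'
python3 - <<'E'
from h import *
for n in("scene","top"):
    f=vision.grab_frame(n); W=cloud(f); x,y,z=W[...,0],W[...,1],W[...,2]; c=f["color"].astype(int)
    dark=(c.max(-1)<110)
    for lo,hi in((145,158),(160,190)):
        m=(x>550)&(x<620)&(y>-60)&(y<5)&(z>lo)&(z<hi)&dark
        P=W[m]
        if len(P)>5: print(n,lo,len(P),P.mean(0).round(1),cv2.minAreaRect(P[:,:2].astype(np.float32)),np.percentile(P[:,2],[10,50,90]).round(1))
    b={"scene":(290,260,350,310),"top":(255,175,295,210)}[n]
    crop(f,f"cl_{n}.png",*b,12)
    crop(f,f"wd_{n}.png",*({"scene":(335,340,435,410),"top":(155,180,240,225)}[n]),5)
E
```

```text
ee_pos: [590.9, 199.9, 376.1]
force: [0.4, -0.9, -0.5]
scene 145 23 [579.6 -24.2 151.2] ((580.20654296875, -25.87398910522461), (27.051836013793945, 31.245132446289062), 68.50089263916016) [147.4 150.6 156.7]
scene 160 94 [585.6 -30.  167.4] ((583.1861572265625, -31.668556213378906), (20.419124603271484, 39.249786376953125), 89.05123901367188) [160.9 165.6 177.3]
top 145 27 [576.7 -33.  154.6] ((582.0921630859375, -32.929466247558594), (22.64354705810547, 41.34881591796875), 82.89569091796875) [152.2 155.7 157.7]
top 160 80 [582.8 -31.9 168.4] ((581.4749755859375, -32.487998962402344), (40.167396545410156, 20.015424728393555), 2.607806921005249) [160.7 164.7 180.5]
```

View pics/cl_scene.png

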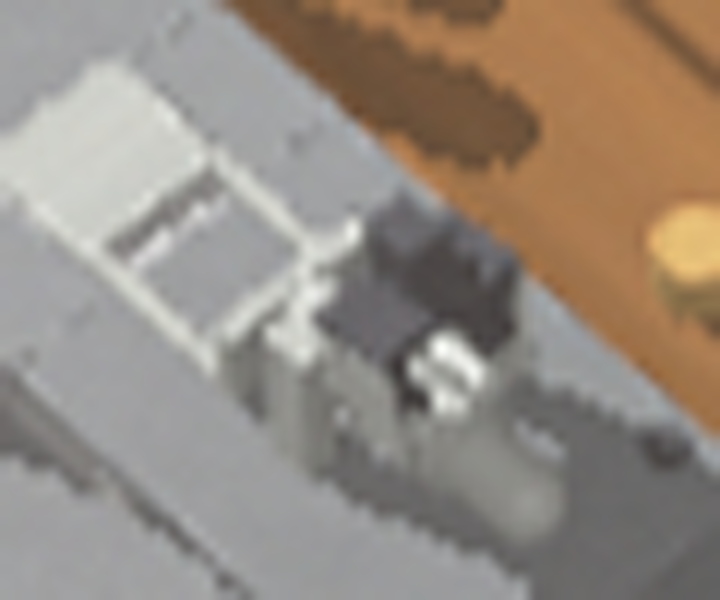

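View pics/cl_top.png

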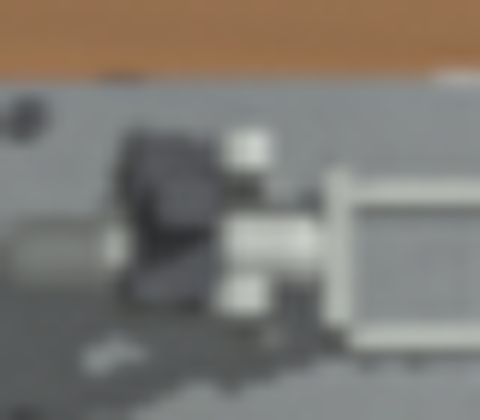

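View pics/wd_scene.png

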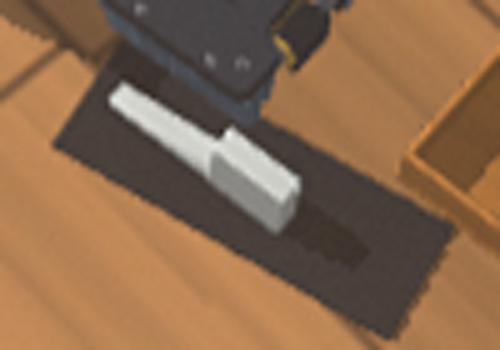

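```bash

python3 - <<'E'
from h import *
for n in("scene","top"):
    f=vision.grab_frame(n); W=cloud(f); x,y,z=W[...,0],W[...,1],W[...,2]; c=f["color"].astype(int)
    dark=(c.max(-1)<110)
    m=(x>550)&(x<620)&(y>-60)&(y<5)&(z>145)&(z<195)&dark
    v,u=np.where(m); print(n,u.min(),u.max(),v.min(),v.max())
    for r in range(v.min(),v.max()+1):
        print(r," ".join(f"{z[r,k]:4.0f}" if m[r,k] else "   ." for k in range(u.min(),u.max()+1)))
    m2=m&(z>171); P=W[m2]; print("tab",len(P),P.mean(0).round(1),cv2.minAreaRect(P[:,:2].astype(np.float32)))
E
```

```text
scene 317 332 277 294
277    .    .    .    .    .    .  181    .    .    .    .    .    .    .    .    .
278    .    .    .    .    .  178  175  178    .    .  159    .    .    .    .    .
279    .    .    .    .  178    .    .  179  182  182  178  160  160    .    .    .
280    .    .    .    .  174  180  181  181  181  178  176  161  162    .    .    .
281    .    .    .    .  170  170  177  185  175  175  178  164  161  165    .  169
282    .    .    .    .  165  174  173  172  174  173  169  163  159    .  167  163
283    .    .  156  161  163  164  170  173  169  170  169  159  163  162  163  153
284    .    .  159  156  162  166  160  170  169  162  167  160  164  160  155  155
285    .  157  161  163  159  160  165  164  158  164  164  160  146  146  153  150
286  162  165  162  162  161  163  164  161  161  163  161    .  148    .  149  149
287  161  160  167  166  162  166  164  163  162    .    .    .    .    .  148  146
288    .    .  164  164  162    .  169  161    .    .    .    .    .  148  147    .
289    .    .    .  161    .  163  160    .    .    .    .    .    .  
[... 896 characters left out ...]
2  179  180  177  176  170  181    .    .
192    .  163  160  174  180  176  181  174  177    .    .
193    .  160  166  172  177  181  179  176  175    .    .
194    .    .  159  169  173  174  173  173  172    .    .
195    .    .  161  158  161  161  162  159  157    .    .
196    .    .  160  158  161  163  162  153  160    .    .
197    .  168  164  169  158  161  157  161  157    .    .
198    .  160  167  158  159  162  156  157  164    .    .
199    .  169  162  158  159  159  160  160  159    .    .
200  149  157  156  158  156  149  151  158  158    .    .
tab 28 [580.5 -35.6 176.7] ((581.063720703125, -35.2945556640625), (14.128294944763184, 11.000791549682617), 89.01387023925781)
```

```bash

python3 -m jog '[[0.05,0,0,-0.03,0,0,0.094],[0.05,-0.05,-0.001,0,0,0,0],[0.05,-0.06,-0.001,0,0,0,0],[0.05,-0.06,-0.001,0,0,0,0],[0.05,-0.06,0,0,0,0,0],[0.05,0,0,0,0,0,0],[0.05,0,0,0,0,0,0],[0.05,0,0,0,0,0,0]]' 15| egrep 'pos|force'
python3 - <<'E'
from h import *
to(582.5,-32.5,355,92.8)
E
```

```text
ee_pos: [598.2, -28.9, 400.6]
force: [0.3, 0.3, -0.5]
pos [598.2 -28.9 400.6] rot [-1.7992e+02 -3.0000e-02  9.2850e+01] F [ 0.3  0.3 -0.5] w 50.0 t 27.05
rotvec [-0.0014 -0.0005  0.0009] | shift after rot [ -2.9 -15.9  45.6] | shift in present frame [ -2.9 -15.8  45.6]
```

```bash

python3 -m jog '[[0.05,-0.003,-0.0158,0,0,0,0],[0.05,0,0,0.01,0,0,0],[0.05,0,0,0,0,0,0],[0.05,0,0,0,0,0,0]]'| egrep 'pos|force'
python3 - <<'E'
from h import *
to(582.5,-32.5,355,92.8)
f=vision.grab_frame("scene"); crop(f,"h1.png",270,220,370,320,6)
f=vision.grab_frame("top"); crop(f,"h2.png",230,155,320,225,8)
E
```

```text
ee_pos: [582.7, -33.8, 391.2]
force: [0.1, -0.4, 0.2]
pos [582.7 -33.8 391.2] rot [180.     0.    92.76] F [ 0.1 -0.4  0.2] w 50.0 t 27.55
rotvec [ 0.0001  0.0001 -0.0007] | shift after rot [ 1.3 -0.1 36.2] | shift in present frame [ 1.4 -0.1 36.2]
```

View pics/h1.png

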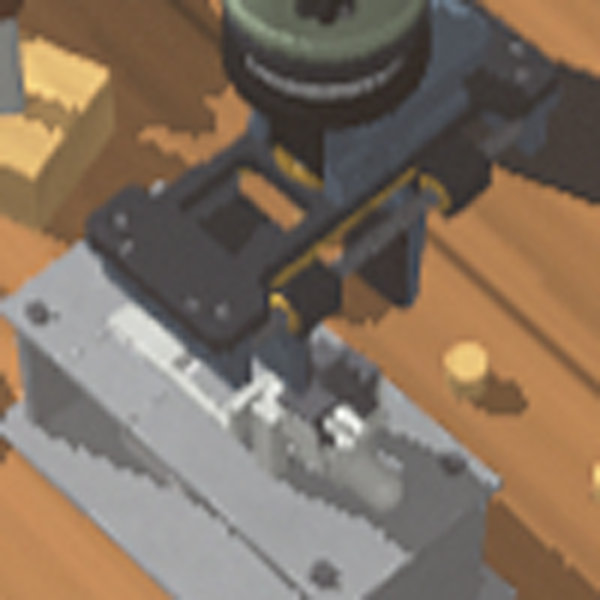

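```bash

python3 -m jog '[[0.05,0.001,0,0.012,0,0,0],[0.05,0,0,0.012,0,0,0],[0.05,0,0,0.01,0,0,0],[0.05,0,0,0,0,0,0],[0,0,0,0,0,0,0],[0,0,0,0,0,0,0],[0,0,0,0,0,0,0],[0,0,0,0,0,0,0],[0,0,0,0,0,0,0]]'| egrep 'pos|force|wid'
python3 -m jog '[[0,0,0,-0.01,0,0,0],[0,0,0,-0.02,0,0,0],[0,0,0,-0.03,0,0,0],[0,0,0,0,0,0,0]]'| egrep 'pos|force|wid'
python3 - <<'E'
from h import *
f=vision.grab_frame("scene"); crop(f,"h3.png",270,200,370,320,5)
E
```

```text
ee_pos: [582.7, -33.0, 357.6]
force: [1.5, -0.4, -0.0]
gripper_width: 11.9
ee_pos: [582.8, -33.0, 420.1]
force: [-0.7, 0.2, -0.2]
gripper_width: 11.7
```

View pics/h3.png

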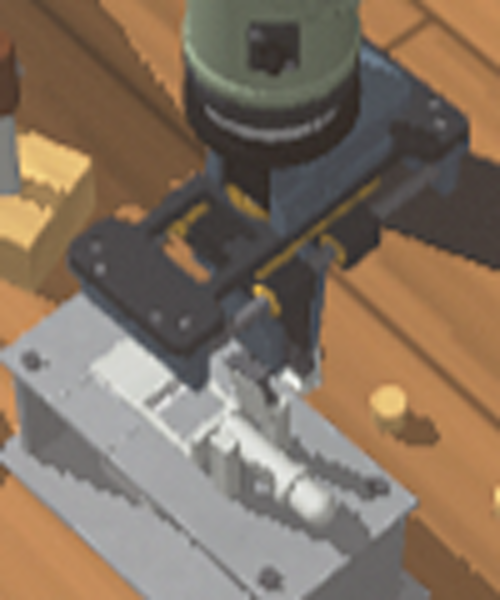

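```bash

python3 -m jog '[[0,0.054,-0.0167,0,0,0,0],[0,0.054,-0.0167,0,0,0,0],[0,0.054,-0.0167,0,0,0,0],[0,0.054,-0.0167,0,0,0,0],[0,0.054,-0.0167,0,0,0,0],[0,0.054,-0.0167,0,0,0,0],[0,0,0,0,0,0,0],[0,0,0,0,0,0,0]]'| egrep 'pos|force|wid'
python3 - <<'E'
from h import *
to(467,288,246,92.8)
E
```

```text
ee_pos: [466.7, 285.6, 416.2]
force: [0.2, -1.6, -0.9]
gripper_width: 11.8
pos [466.7 285.6 416.2] rot [-1.799e+02  1.000e-01  9.279e+01] F [ 0.2 -1.6 -0.9] w 11.8 t 30.32
rotvec [-0.0017  0.0018 -0.0002] | shift after rot [  2.4   0.4 170.2] | shift in present frame [  2.7   0.7 170.2]
```

```bash

python3 -m jog '[[0,0.002,0,0.05,0,0,0],[0,0,0,0.05,0,0,0],[0,0,0,0.05,0,0,0],[0,0,0,0.014,0,0,0],[0,0,0,0,0,0,0],[0,0,0,0,0,0,0]]'| egrep 'pos|force|wid'
for i in 1 2 3; do python3 -m jog '[[0,0,0,0.003,0,0,0],[0,0,0,0,0,0,0]]'| egrep 'pos|force'; done
```

```text
ee_pos: [467.8, 287.9, 255.2]
force: [0.7, -0.2, -0.8]
gripper_width: 11.7
ee_pos: [466.9, 287.9, 251.0]
force: [0.4, -0.2, -0.5]
ee_pos: [466.7, 287.8, 247.1]
force: [0.5, 0.2, -0.0]
ee_pos: [466.7, 287.8, 243.9]
force: [0.1, -0.4, 0.1]
```

```bash

for i in 1 2 3; do python3 -m jog '[[0,0,0,0.0015,0,0,0],[0,0,0,0,0,0,0]]'| egrep 'pos|force'; done
```

```text
ee_pos: [466.8, 287.8, 242.6]
force: [-0.7, -0.7, -0.2]
ee_pos: [466.8, 287.8, 241.2]
force: [0.4, 0.6, 0.1]
ee_pos: [466.8, 287.8, 239.6]
force: [0.4, -0.6, -0.7]
```

```bash

python3 -m jog '[[0.02,0,0,0,0,0,0],[0.04,0,0,0,0,0,0],[0.04,0,0,0,0,0,0],[0.04,0,0,-0.03,0,0,0],[0.04,0,0,-0.05,0,0,0],[0.04,0,0,-0.05,0,0,0],[0.04,0,0,0,0,0,0]]' 15| egrep 'pos|force|wid'
python3 - <<'E'
from h import *
f=vision.grab_frame("scene"); crop(f,"h5.png",380,300,500,420,5)
f=vision.grab_frame("top"); cv2.imwrite("pics/h6.png",f["color"])
E
```

```text
ee_pos: [467.5, 288.3, 374.2]
force: [0.5, 0.1, -0.4]
gripper_width: 40.1
```

View pics/h5.png

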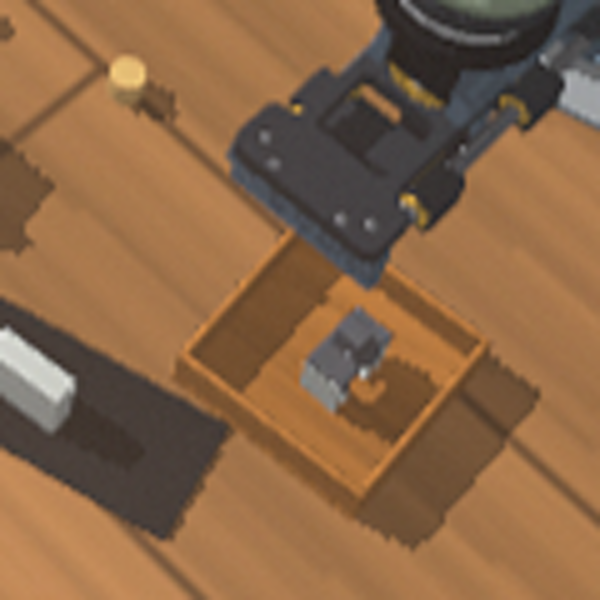

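View pics/h6.png

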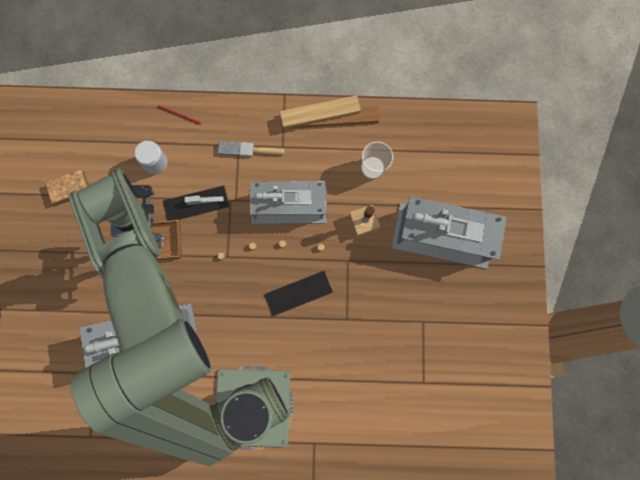

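```bash
python3 -c "
from h import *
print(mag([0,172,0]))
to(580.7,46.4,302,92.8)"
```

```text
[[580.6978396   46.39465562   0.        ]]
pos [466.5 287.7 369.8] rot [179.98   0.    92.75] F [-0.6 -0.1  0.2] w 40.1 t 33.55
rotvec [ 0.0003  0.     -0.0008] | shift after rot [-246.6  102.3   67.8] | shift in present frame [-246.5  102.4   67.8]
```

```bash

python3 -m jog '[[0,-0.049,0.0205,0,0,0,0],[0,-0.049,0.0205,0,0,0,0],[0,-0.049,0.0205,0,0,0,0],[0,-0.049,0.0205,0,0,0,0],[0,-0.0495,0.0205,0,0,0,0],[0,0,0,0.034,0,0,0],[0,0,0,0.034,0,0,0],[0,0,0,0,0,0,0],[0,0,0,0,0,0,0]]' 15| egrep 'pos|force|wid'
python3 - <<'E'
from h import *
to(580.7,46.4,302,92.8)
f=vision.grab_frame("scene"); crop(f,"h7.png",270,220,390,340,5)
E
```

```text
ee_pos: [581.2, 47.7, 301.9]
force: [0.5, 0.7, 0.4]
gripper_width: 0.6
pos [581.2  47.7 301.9] rot [-179.99    0.     92.76] F [0.5 0.7 0.4] w 0.6 t 34.67
rotvec [-0.0002  0.0001 -0.0006] | shift after rot [-1.3 -0.6 -0.1] | shift in present frame [-1.3 -0.6 -0.1]
```

View pics/h7.png

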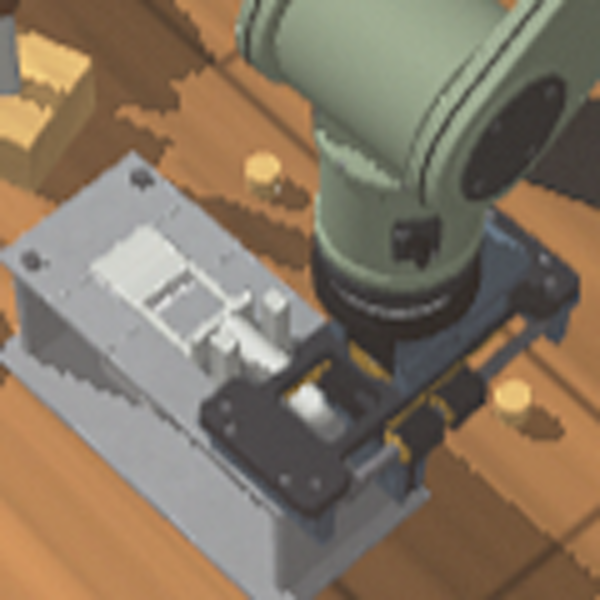

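```bash

python3 -m jog '[[0,-0.006,-0.0005,0,0,0,0],[0,-0.005,0,0,0,0,0],[0,-0.004,0,0,0,0,0],[0,0,0,0,0,0,0]]'| egrep 'pos|force'
for i in 1 2 3 4; do python3 -m jog '[[0,-0.004,0,0,0,0,0],[0,-0.004,0,0,0,0,0],[0,0,0,0,0,0,0]]'| egrep 'pos|force'; done
```

```text
ee_pos: [581.2, 32.1, 302.0]
force: [0.1, -0.1, -0.2]
ee_pos: [581.5, 24.9, 301.8]
force: [-1.1, 4.0, 0.4]
ee_pos: [581.9, 16.8, 301.8]
force: [-0.1, 3.4, 0.5]
ee_pos: [582.2, 8.7, 301.7]
force: [-0.2, 4.4, -0.0]
ee_pos: [582.6, 0.6, 301.8]
force: [-1.0, 4.7, 0.3]
```

```bash

for i in 1 2 3 4 5; do python3 -m jog '[[0,-0.002,0,0,0,0,0],[0,0,0,0,0,0,0],[0,0,0,0,0,0,0]]'| egrep 'pos|force'; done
```

```text
ee_pos: [582.7, -1.3, 301.7]
force: [-1.7, 3.9, 0.5]
ee_pos: [582.8, -3.4, 301.7]
force: [-1.2, 4.0, 0.7]
ee_pos: [582.9, -5.4, 301.7]
force: [-1.4, 4.5, 0.7]
ee_pos: [583.0, -6.8, 301.8]
force: [-2.0, 6.2, 1.0]
ee_pos: [583.0, -7.7, 301.8]
force: [-2.5, 12.4, 0.7]
```

Bottomed: the force rises to 12 N at about 38 mm of travel. One more nudge, then back off and look.

```bash

python3 -m jog '[[0,-0.001,0,0,0,0,0],[0,0,0,0,0,0,0],[0,0,0,0,0,0,0]]'| egrep 'pos|force'
python3 -m jog '[[0,0.01,0,0,0,0,0],[0,0.02,0,0,0,0,0],[0,0.03,0,-0.01,0,0,0],[0,0,0,-0.05,0,0,0],[0,0,0,-0.04,0,0,0],[0.05,0,0,0,0,0,0],[0.05,0,0,0,0,0,0]]'| egrep 'pos|force'
python3 - <<'E'
from h import *
for n in("scene","top"):
    f=vision.grab_frame(n)
    b={"scene":(262,240,362,345),"top":(240,170,340,230)}[n]; s=6 if n=="scene" else 8
    crop(f,f"i_{n}.png",*b,s)
    W=cloud(f);x,y,z=W[...,0],W[...,1],W[...,2]
    m=(x>430)&(x<500)&(y>-220)&(y<150)&(z>9)&(z<30)
    k,l,st,_=cv2.connectedComponentsWithStats(m.astype(np.uint8))
    for i in range(1,k):
        if st[i,4]>10: print(n,"plug",st[i,4],W[l==i].mean(0).round(1))
to(0,0,0,0)
E
```

```text
ee_pos: [583.0, -8.1, 301.8]
force: [-2.1, 14.0, 1.9]
ee_pos: [580.1, 49.7, 401.1]
force: [-0.7, -0.9, -0.1]
scene plug 44 [ 461.8 -180.4   18.4]
scene plug 51 [460.   20.1  17.5]
scene plug 23 [434.3 111.   19.3]
top plug 37 [467.1 -69.4  18.2]
top plug 38 [457.7  18.9  18.7]
top plug 38 [ 459.8 -181.2   18.5]
pos [580.1  49.6 400.2] rot [-1.7983e+02  3.0000e-02  9.2750e+01] F [ 0.1  0.5 -0.9] w 25.5 t 39.95
rotvec [-0.0018  0.0028  1.6189] | shift after rot [-580.1   49.6  400.2] | shift in present frame [ -21.4 -580.6  401.9]
```

View pics/i_top.png

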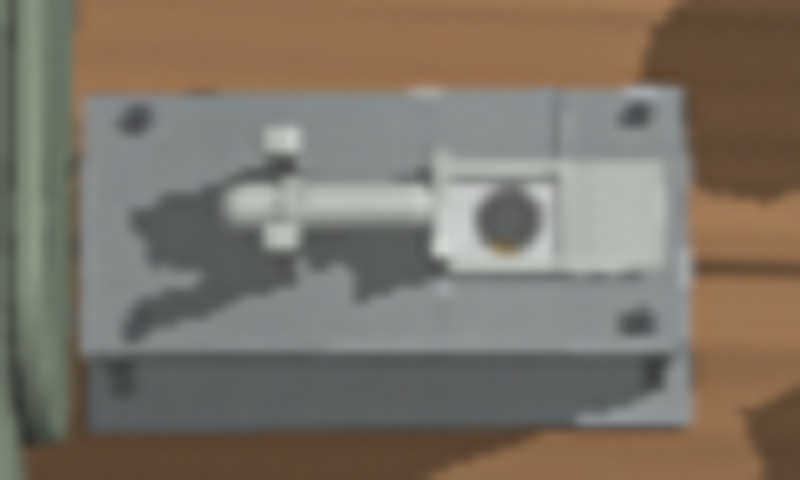

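View pics/i_scene.png

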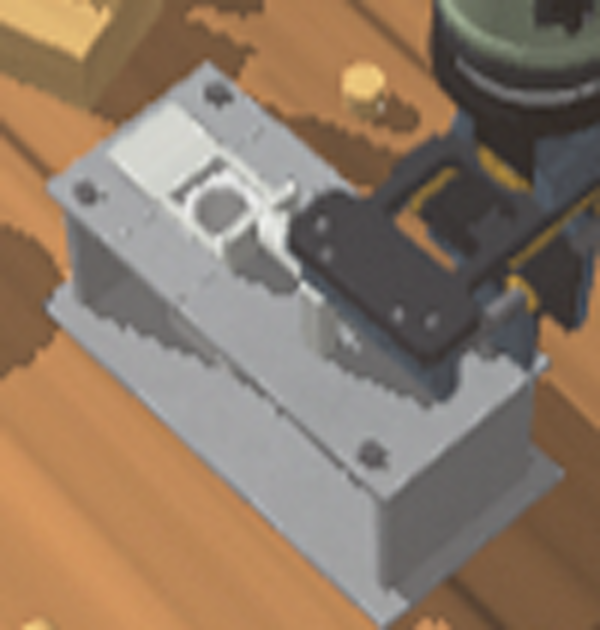

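```bash

python3 - <<'E'
from h import *
f=vision.grab_frame("top"); print("top",atz(f,240+508/8-.5,170+219/8-.5,100).round(1), proj(f,mag([0,0,100])))
im=cv2.cvtColor(f["color"],cv2.COLOR_BGR2GRAY)[190:206,296:312]; print(im)
f2=vision.grab_frame("scene"); print("scene",atz(f2,262+219/6-.5,240+209/6-.5,100).round(1), proj(f2,mag([0,0,100])))
print(mag([0,0,100]))
im=cv2.cvtColor(f2["color"],cv2.COLOR_BGR2GRAY)[266:284,288:308]; print(im)
E
```

```text
top [ 589.4 -126.7  100. ] [[302.55197879 196.96987157]]
[[177 174 173 174 173 173 174 174 174 174 174 173 169 168 176 172]
 [175 172 171 171 173 174 174 175 175 174 173 171 160 161 180 182]
 [159 150 148 147 148 144 137 134 132 139 148 149 143 142 173 182]
 [189 189 189 186 177 157 131 118 117 142 173 189 183 159 173 180]
 [197 202 201 192 166 129 106  99  99 118 155 187 191 164 174 181]
 [196 199 197 173 130  99  91  93  92  94 116 157 179 161 173 180]
 [200 199 193 149 102  90  94  95  94  91  97 137 173 161 172 180]
 [201 201 196 143  96  90  94  95  95  91  96 135 173 162 171 179]
 [202 204 198 151 102  91  93  95  93  90  98 143 178 163 170 178]
 [206 205 203 169 120  95  93  93  92  94 117 167 188 164 169 178]
 [208 203 200 183 147 117 104 100 102 119 153 190 195 164 169 179]
 [201 199 197 196 188 166 144 136 143 164 188 201 194 167 170 179]
 [174 189 191 192 193 189 183 180 183 189 194 195 190 176 177 183]
 [152 173 175 175 175 175 175 175 176 176 175 175 172 162 164 174]
 [123 126 126 126 126 123 123 123 123 123 123 123 122 118 121 128]
 [144 136 135 135 135 134 132 133 133 
[... 944 characters left out ...]
 213 207
  225 197]
 [166 171 179 184 213 219 178 124 125 133 137 138 135 160 201 211 191 224
  234 222]
 [169 167 170 174 195 215 205 162 129 132 135 135 158 198 221 170 136 228
  229 223]
 [168 167 166 172 183 198 208 206 159 138 131 169 198 216 176 124 107 216
  218 222]
 [168 167 169 167 173 184 171 205 203 181 209 189 193 163 124 120 107 193
  207 217]
 [167 167 168 168 167 173 160 182 204 210 219 163 146 116 118 122 116 152
  188 205]
 [166 167 167 168 169 169 167 167 182 195 212 152 123 120 122 123 120 105
  145 185]
 [168 167 168 168 169 169 168 167 172 166 197 152 125 122 122 118 113 100
  110 143]
 [170 169 169 168 168 167 170 172 171 166 169 153 128 123 116 112 110 108
  107 109]]
```

```bash
cat > pf.py <<'E'
from h import *
from scipy.optimize import minimize
def pfit(f,p0,z0=0,r=10,h=18,thr=None,R=14,s=6,dbg=None):
    t=np.linspace(0,2*np.pi,40); c=proj(f,[p0[0],p0[1],z0+h/2]).round().astype(int)
    b=(c[0]-R,c[1]-R,c[0]+R,c[1]+R)
    im=cv2.resize(f["color"][b[1]:b[3],b[0]:b[2]],None,fx=s,fy=s,interpolation=cv2.INTER_LINEAR).astype(int)
    # plug: green high
    g=im[...,1]
    def hull(p,zs):
        P=np.vstack([np.c_[p[0]+r*np.cos(t),p[1]+r*np.sin(t),np.full(40,z0+z)] for z in zs])
        return cv2.convexHull(((proj(f,P)-[b[0],b[1]]+0.5)*s).round().astype(np.int32))
    m=(g>(thr or 148)).astype(np.uint8)
    def cost(p):
        r_=np.zeros_like(m); cv2.fillConvexPoly(r_,hull(p,[h]),1)
        return float((r_^m).sum())/r_.sum()
    res=min((minimize(cost,np.array(p0)+d,method="Nelder-Mead",options=dict(initial_simplex=np.array(p0)+d+np.array([[0,0],[4,0],[0,4]]))) for d in([0,0],[3,3],[-3,-3],[3,-3])),key=lambda q:q.fun)
    if dbg:
        v=cv2.resize(f["color"][b[1]:b[3],b[0]:b[2]],None,fx=s,fy=s,interpolation=cv2.INTER_LINEAR); cv2.polylines(v,[hull(res.x,[h])],True,(0,0,255))
        cv2.imwrite("pics/"+dbg,np.hstack([v,cv2.cvtColor(m*255,cv2.COLOR_GRAY2BGR)]))
    return res.x.round(1),round(res.fun,3)
E
python3 - <<'E'
from pf import *
ims=[]
for n in("scene","top"):
    f=vision.grab_frame(n)
    for i,p in enumerate([(461,-180.8),(468,-69),(459,19.5),(434,111)]):
        try: print(n,p,pfit(f,p,dbg=f"pf_{n}{i}.png")); ims.append(cv2.imread(f"pics/pf_{n}{i}.png"))
        except Exception as e: print(n,p,e)
h=np.vstack(ims[:4]); cv2.imwrite("pics/pfa.png",np.hstack([h[:672],np.vstack(ims[4:8])[:672]])[:600])
E
```

```text
scene (461, -180.8) (array([ 460.5, -182.9]), np.float64(1.303))
scene (468, -69) (array([475.2, -63.2]), np.float64(1.006))
scene (459, 19.5) (array([458.6,  18. ]), np.float64(0.073))
scene (434, 111) (array([426.3, 109. ]), np.float64(0.08))
top (461, -180.8) (array([ 462. , -183.2]), np.float64(0.314))
top (468, -69) (array([469.5, -69.2]), np.float64(0.289))
top (459, 19.5) (array([460.1,  17.9]), np.float64(1.418))
top (434, 111) (array([434., 111.]), np.float64(1.0))
```

View pics/pfa.png

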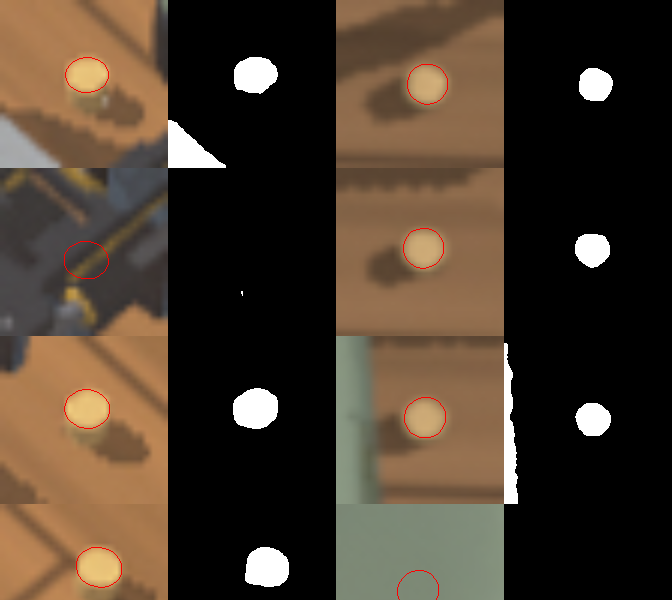

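```bash

python3 -m jog '[[0.04,0,0,0,0,0,0.1745],[0.04,0,0,0,0,0,0.1745],[0.04,0,0,0,0,0,0.1745],[0.04,0,0,0,0,0,0.1745],[0.04,0,0,0,0,0,0.1745],[0.04,0,0,0,0,0,0.1745],[0.04,0,0,0,0,0,0.1745],[0.04,0,0,0,0,0,0.1745],[0.04,0,0,0,0,0,0.1745],[0.04,-0.06,0.0128,0,0,0,0],[0.04,-0.06,0.0128,0.05,0,0,0],[0.04,0,0,0.05,0,0,0]]' 20| egrep 'pos|rot'
python3 -m jog '[[0.04,0,0,0,0,0,0],[0.04,0,0,0,0,0,0],[0.04,0,0,0,0,0,0]]'| egrep 'pos|rot'
python3 - <<'E'
from pf import *
to(459.3,18,200,2.8)
E
```

```text
ee_pos: [471.4, 20.9, 312.3]
ee_rot: [180.0, -0.1, 2.7]
ee_pos: [475.5, 21.6, 314.0]
ee_rot: [180.0, -0.2, 2.8]
pos [475.5  21.6 314. ] rot [179.99  -0.22   2.78] F [-0.4  0.1  0.1] w 40.0 t 42.02
rotvec [ 0.0002 -0.0039 -0.0003] | shift after rot [-16.4   2.8 114. ] | shift in present frame [-16.8   2.8 114. ]
```

```bash

python3 -m jog '[[0.04,-0.0166,0.0028,0.02,0,0,0],[0.04,0,0,0.03,0,0,0],[0.04,0,0,0.03,0,0,0],[0.04,0,0,0,0,0,0],[0.04,0,0,0,0,0,0]]'| egrep 'pos|rot'
python3 - <<'E'
from pf import *
to(459.3,18,200,2.8)
f=vision.grab_frame("scene"); crop(f,"j1.png",310,240,410,340,6)
E
```

```text
ee_pos: [458.8, 17.9, 233.7]
ee_rot: [180.0, -0.2, 2.8]
pos [458.8  17.9 233.7] rot [ 1.7999e+02 -1.6000e-01  2.7700e+00] F [-0.4 -0.9 -0.1] w 40.4 t 42.65
rotvec [ 0.0002 -0.0029 -0.0005] | shift after rot [ 0.5 -0.1 33.7] | shift in present frame [ 0.4 -0.1 33.7]
```

View pics/j1.png

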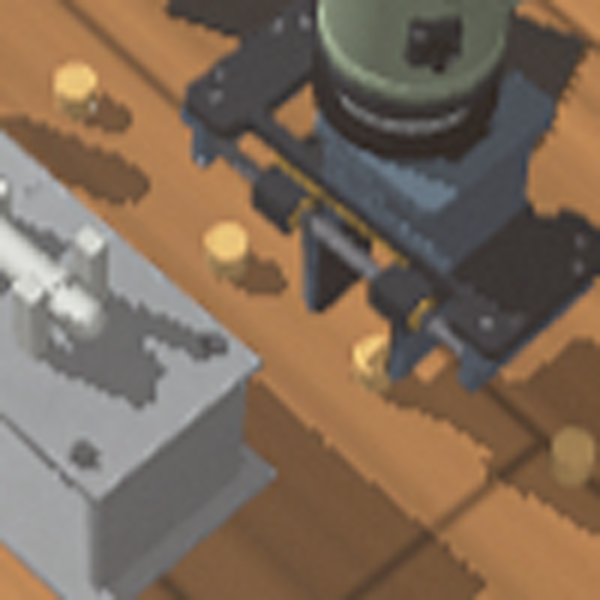

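```bash

python3 -m jog '[[0.04,0,0,0.015,0,0,0],[0.04,0,0,0.013,0,0,0],[0.04,0,0,0.006,0,0,0],[0.04,0,0,0,0,0,0],[0,0,0,0,0,0,0],[0,0,0,0,0,0,0],[0,0,0,0,0,0,0],[0,0,0,0,0,0,0]]'| egrep 'pos|force|wid'
python3 - <<'E'
from pf import *
to(459.3,18,200,2.8)
E
python3 -m jog '[[0,0,0,-0.02,0,0,0],[0,0,0,-0.04,0,0,0],[0,0,0,-0.05,0,0,0],[0,0,0,-0.03,0,0,0],[0,0,0,0,0,0,0],[0,0,0,0,0,0,0]]'| egrep 'pos|force|wid'
python3 - <<'E'
from pf import *
to(459.3,18,200,2.8)
f=vision.grab_frame("scene"); crop(f,"j2.png",310,200,410,300,6)
E
```

```text
ee_pos: [457.9, 17.8, 198.6]
force: [-0.6, 0.2, 2.9]
gripper_width: 19.1
pos [457.9  17.8 198.6] rot [ 1.7999e+02 -4.0000e-02  2.7700e+00] F [-0.6  0.2  2.9] w 19.1 t 43.7
rotvec [ 0.0001 -0.0007 -0.0005] | shift after rot [ 1.4 -0.1 -1.4] | shift in present frame [ 1.4 -0.1 -1.4]
ee_pos: [457.2, 17.8, 337.3]
force: [0.2, -0.9, 0.1]
gripper_width: 19.1
pos [457.2  17.8 337.3] rot [1.80e+02 1.20e-01 2.77e+00] F [ 0.2 -0.9  0.1] w 19.1 t 44.45
rotvec [ 0.      0.002  -0.0005] | shift after rot [ 2.100e+00 -1.000e-01  1.373e+02] | shift in present frame [ 2.400e+00 -1.000e-01  1.373e+02]
```

View pics/j2.png

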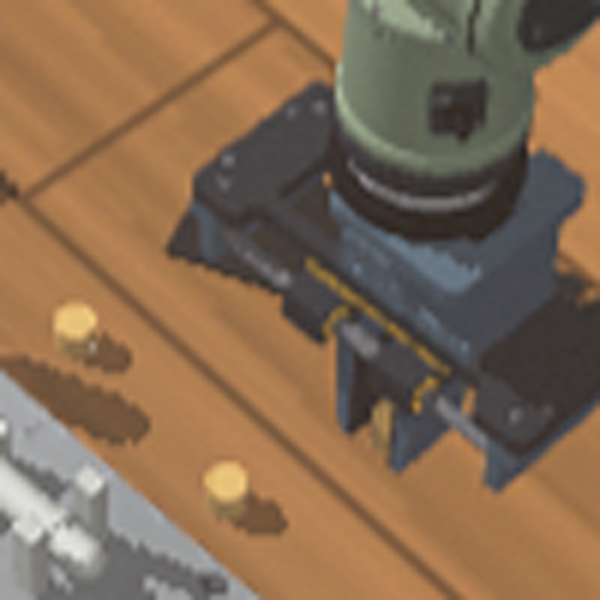

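```bash

python3 -m jog '[[0,0,0,-0.02,0,0,-0.1745],[0,0,0,0,0,0,-0.1745],[0,0,0,0,0,0,-0.1745],[0,0,0,0,0,0,-0.1745],[0,0,0,0,0,0,-0.1745],[0,0,0,0,0,0,-0.1745],[0,0,0,0,0,0,-0.1745],[0,0,0,0,0,0,-0.1745],[0,0,0,0,0,0,-0.1745],[0,0,0,0,0,0,0],[0,0,0,0,0,0,0]]' | egrep 'pos|rot|wid'
python3 - <<'E'
from pf import *
to(589.3,-127.7,340,92.8)
E
```

```text
ee_pos: [457.7, 17.9, 357.5]
ee_rot: [-179.9, 0.0, 92.6]
gripper_width: 19.1
pos [457.7  17.9 357.5] rot [-179.9     0.     92.61] F [0.5 0.2 0.4] w 19.1 t 45.88
rotvec [-0.0018  0.     -0.0033] | shift after rot [-151.8  124.3   17.5] | shift in present frame [-151.4  124.9   17.3]
```

```bash

python3 -m jog '[[0,-0.0379,0.0312,0,0,0,-0.003],[0,-0.0379,0.0312,0,0,0,0],[0,-0.0379,0.0312,0,0,0,0],[0,-0.0379,0.0312,0,0,0,0],[0,0,0,0,0,0,0],[0,0,0,0,0,0,0],[0,0,0,0,0,0,0]]' | egrep 'pos|rot|wid'
python3 - <<'E'
from pf import *
to(589.3,-127.7,320,92.8)
f=vision.grab_frame("scene"); crop(f,"j3.png",240,200,360,300,6)
f=vision.grab_frame("top"); crop(f,"j4.png",260,150,360,225,8)
E
```

```text
ee_pos: [589.3, -126.3, 358.3]
ee_rot: [-180.0, -0.0, 92.9]
gripper_width: 18.9
pos [ 589.3 -126.3  358.3] rot [-1.7996e+02 -2.0000e-02  9.2950e+01] F [0.3 0.7 0.9] w 18.9 t 46.75
rotvec [-0.0008 -0.0004  0.0026] | shift after rot [-1.4 -0.1 38.3] | shift in present frame [-1.4 -0.  38.3]
```

View pics/j3.png

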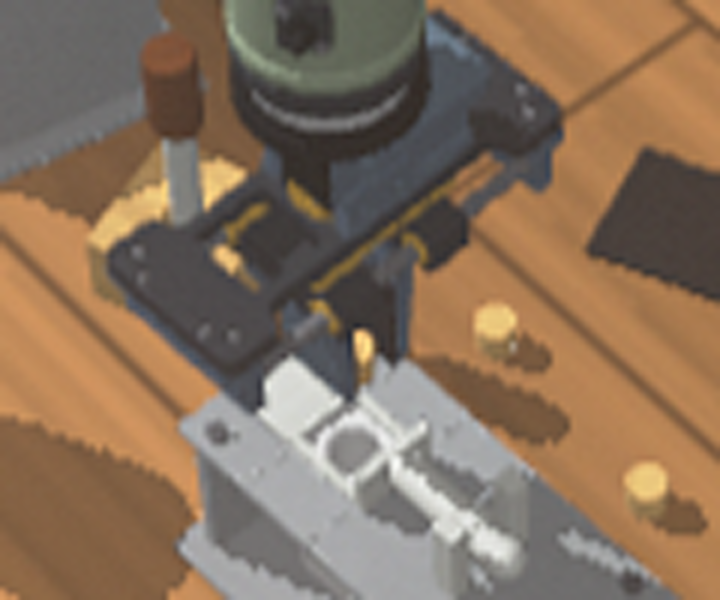

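View pics/j4.png

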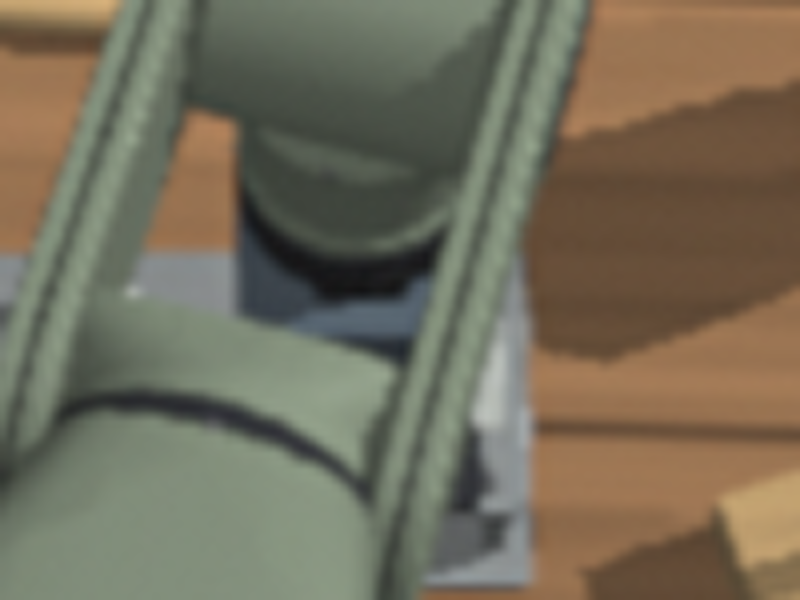

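```bash

python3 -m jog '[[0,-0.0014,0,0.015,0,0,0],[0,0,0,0.015,0,0,0],[0,0,0,0.01,0,0,0],[0,0,0,0,0,0,0],[0,0,0,0,0,0,0]]' | egrep 'pos|rot|wid'
python3 - <<'E'
from pf import *
to(589.3,-127.7,298,92.8)
s=status.state()["ee_pos"]
f=vision.grab_frame("scene"); crop(f,"j5.png",280,245,330,295,12)
z=s[2]-198.6
t=np.linspace(0,6.28,60)
for c,zz,col in (((589.2,-126.3),z,(0,0,255)),((589.2,-126.3),z+18,(0,0,255)),):
    pass
im=cv2.imread("pics/j5.png")
def dr(c,zz,r,col):
    q=((proj(f,np.c_[c[0]+r*np.cos(t),c[1]+r*np.sin(t),np.full(60,zz)])-[280,245]+.5)*12).round().astype(np.int32); cv2.polylines(im,[q],True,col)
dr((s[0]-.07,s[1]+1.4),z,10,(0,0,255));dr((s[0]-.07,s[1]+1.4),z+18,10,(0,0,255));dr((589.2,-126.3),100,12,(0,255,0))
cv2.imwrite("pics/j5.png",im); print(z)
E
```

```text
ee_pos: [590.3, -128.8, 318.5]
ee_rot: [180.0, 0.0, 92.9]
gripper_width: 19.1
pos [ 590.3 -128.8  318.5] rot [1.7997e+02 1.0000e-02 9.2920e+01] F [ 0.2 -0.3  0.8] w 19.1 t 47.48
rotvec [0.0005 0.0002 0.0021] | shift after rot [ 1.1 -1.  20.5] | shift in present frame [ 1.1 -1.  20.5]
119.88819579877574
```

View pics/j5.png

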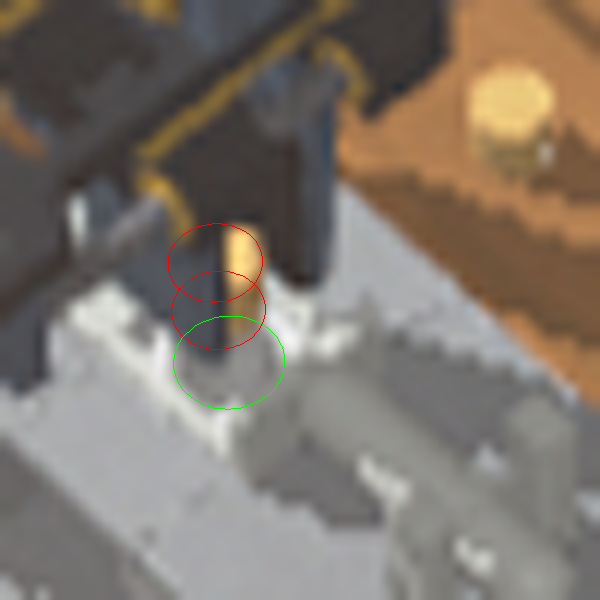

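```bash

python3 -m jog '[[0,0.0003,-0.0005,0.01,0,0,0],[0,0,0,0.006,0,0,0],[0,0,0,0,0,0,0],[0,0,0,0,0,0,0]]' | egrep 'pos|force'
for i in 1 2 3 ; do python3 -m jog '[[0,0,0,0.0015,0,0,0],[0,0,0,0,0,0,0]]' | egrep 'pos|force'; done
```

```text
ee_pos: [589.7, -128.4, 302.3]
force: [0.0, 0.1, 0.5]
ee_pos: [589.6, -128.4, 300.8]
force: [0.6, -0.5, -0.8]
ee_pos: [589.5, -128.4, 299.2]
force: [-0.7, 0.1, -0.7]
ee_pos: [589.6, -128.3, 298.1]
force: [0.3, -0.0, 1.8]
```

```bash

for i in 1 2 ; do python3 -m jog '[[0,0,0,0.0007,0,0,0],[0,0,0,0,0,0,0]]' | egrep 'pos|force'; done
```

```text
ee_pos: [589.6, -128.2, 296.9]
force: [-0.2, 1.1, 0.7]
ee_pos: [589.6, -128.3, 296.2]
force: [-0.3, 1.6, 1.5]
```

```bash

python3 -m jog '[[0,0.0006,0,-0.0005,0,0,0],[0,0,0,0,0,0,0]]' | egrep 'pos|force'
python3 -m jog '[[0.024,0,0,0,0,0,0],[0.03,0,0,0,0,0,0],[0.034,0,0,0,0,0,0],[0.034,0,0,-0.01,0,0,0],[0.034,0,0,-0.04,0,0,0],[0.034,0,0,-0.05,0,0,0],[0.034,0,0,0,0,0,0],[0.034,0,0,0,0,0,0]]' | egrep 'pos|force|wid'
python3 - <<'E'
from pf import *
to(0,0,0,2.8)
f=vision.grab_frame("scene"); crop(f,"j6.png",270,235,340,305,8)
E
```

```text
ee_pos: [589.5, -127.9, 296.8]
force: [-0.4, -0.1, 0.4]
ee_pos: [589.3, -127.7, 397.1]
force: [0.2, 0.6, -1.2]
gripper_width: 33.8
pos [ 589.3 -127.7  397.1] rot [1.7999e+02 1.0000e-02 9.2930e+01] F [ 0.2  0.6 -1.2] w 33.8 t 50.52
rotvec [2.000e-04 0.000e+00 1.573e+00] | shift after rot [-582.3 -156.4  397.1] | shift in present frame [ 157.7 -582.   397. ]
```

View pics/j6.png

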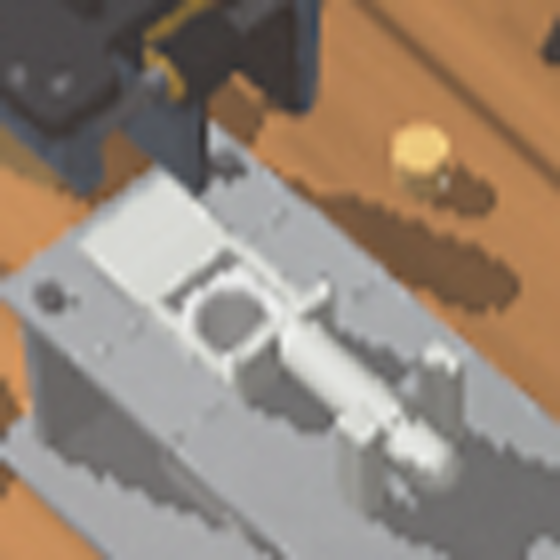

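```bash

python3 - <<'E'
from pf import *
f=vision.grab_frame("scene")
for p in [(461,-182),(468.8,-69),(426.5,109)]: print(pfit(f,p))
to(468.5,-69.2,200,2.9)
E
```

```text
(array([ 459.7, -183. ]), np.float64(1.39))
(array([467.6, -70.1]), np.float64(1.881))
(array([426.2, 108.9]), np.float64(0.079))
pos [ 589.2 -127.8  395.7] rot [-1.7986e+02 -4.0000e-02  9.2920e+01] F [0.4 0.1 0.4] w 34.2 t 50.62
rotvec [-2.4000e-03  1.4000e-03  1.5712e+00] | shift after rot [-117.6  -64.6  195.7] | shift in present frame [  64.5 -117.1  196. ]
```

```bash

python3 -m jog '[[0.04,0.0213,-0.039,0,0,0,0],[0.04,0.0213,-0.039,0,0,0,0],[0.04,0.0213,-0.039,0,0,0,0.1],[0.04,0,0,0,0,0,0.1745],[0.04,0,0,0,0,0,0.1745],[0.04,0,0,0,0,0,0.1745],[0.04,0,0,0,0,0,0.1745],[0.04,0,0,0,0,0,0.1745],[0.04,0,0,0,0,0,0.1745],[0.04,0,0,0,0,0,0.1745],[0.04,0,0,0,0,0,0.1745],[0.04,0,0,0,0,0,0.0745]]' 20| egrep 'pos|rot'
python3 -m jog '[[0.04,0,0,0.04,0,0,0],[0.04,0,0,0.05,0,0,0],[0.04,0,0,0.05,0,0,0],[0.04,0,0,0,0,0,0],[0.04,0,0,0,0,0,0]]'| egrep 'pos|rot'
python3 - <<'E'
from pf import *
to(468.5,-69.7,199.5,2.8)
E
```

```text
ee_pos: [469.2, -69.9, 395.7]
ee_rot: [-180.0, 0.2, 2.8]
ee_pos: [470.1, -70.1, 257.9]
ee_rot: [180.0, -0.1, 2.9]
pos [470.1 -70.1 257.9] rot [ 1.7998e+02 -8.0000e-02  2.9400e+00] F [ 1.  -0.2 -0. ] w 39.9 t 52.75
rotvec [ 0.0004 -0.0013  0.0024] | shift after rot [-1.6 -0.5 58.4] | shift in present frame [-1.7 -0.5 58.4]
```

```bash

python3 -m jog '[[0.04,-0.0016,-0.0004,0.02,0,0,0],[0.04,0,0,0.02,0,0,0],[0.04,0,0,0.013,0,0,0],[0.04,0,0,0.005,0,0,0],[0.04,0,0,0,0,0,0],[0,0,0,0,0,0,0],[0,0,0,0,0,0,0],[0,0,0,0,0,0,0],[0,0,0,0,0,0,0]]'| egrep 'pos|force|wid'
python3 - <<'E'
from pf import *
to(459.3,18,200,2.8)
E
python3 -m jog '[[0,0,0,-0.02,0,0,0],[0,0,0,-0.04,0,0,0],[0,0,0,-0.05,0,0,0],[0,0,0,-0.05,0,0,0],[0,0,0,0,0,0,-0.1],[0,0,0,0,0,0,-0.1745],[0,0,0,0,0,0,-0.1745],[0,0,0,0,0,0,-0.1745],[0,0,0,0,0,0,-0.1745],[0,0,0,0,0,0,-0.1745],[0,0,0,0,0,0,-0.1745],[0,0,0,0,0,0,-0.1745]]'| egrep 'pos|force|wid'
python3 -m jog '[[0,0,0,0,0,0,-0.1745],[0,0,0,0,0,0,-0.0745],[0,0,0,0,0,0,0],[0,0,0,0,0,0,0]]'| egrep 'pos|force|wid'
python3 - <<'E'
from pf import *
to(589.5,-127.9,296.8,92.9)
E
```

```text
ee_pos: [468.0, -69.7, 199.3]
force: [-0.6, 0.4, 3.1]
gripper_width: 19.1
pos [468.  -69.7 199.3] rot [ 1.7999e+02 -5.0000e-02  2.9400e+00] F [-0.6  0.4  3.1] w 19.1 t 53.88
rotvec [ 0.0002 -0.0008  0.0024] | shift after rot [ -4.4 -88.   -0.7] | shift in present frame [ -4.2 -88.   -0.8]
ee_pos: [467.7, -69.6, 358.6]
force: [0.3, -0.1, -0.2]
gripper_width: 19.1
ee_pos: [467.8, -69.6, 358.8]
force: [0.1, 0.3, -0.4]
gripper_width: 19.2
pos [467.8 -69.6 358.8] rot [-179.99    0.     92.86] F [ 0.1  0.3 -0.4] w 19.2 t 55.88
rotvec [-0.0002  0.     -0.0007] | shift after rot [-64.4 118.6  62. ] | shift in present frame [-64.3 118.7  62. ]
```

```bash

python3 -m jog '[[0,-0.0212,0.0395,0,0,0,0],[0,-0.0212,0.0395,0,0,0,0],[0,-0.0212,0.0395,0,0,0,0],[0,0,0,0,0,0,0],[0,0,0,0.03,0,0,0],[0,0,0,0.015,0,0,0],[0,0,0,0,0,0,0],[0,0,0,0,0,0,0]]' | egrep 'pos|rot|wid'
python3 - <<'E'
from pf import *
to(589.5,-127.0,297,92.9)
E
```

```text
ee_pos: [589.5, -127.0, 314.9]
ee_rot: [179.9, 0.0, 92.9]
gripper_width: 18.8
pos [ 589.5 -127.   314.9] rot [1.7992e+02 3.0000e-02 9.2920e+01] F [-0.5  0.1  0. ] w 18.8 t 56.88
rotvec [0.0014 0.0005 0.0004] | shift after rot [ 0.   0.  17.9] | shift in present frame [ 0.  -0.  17.9]
```

```bash

python3 -m jog '[[0,0,0,0.008,0,0,0],[0,0,0,0.005,0,0,0],[0,0,0,0,0,0,0],[0,0,0,0,0,0,0]]' | egrep 'pos|force'
for i in 1 2 3 4 5; do python3 -m jog '[[0,0,0,0.001,0,0,0],[0,0,0,0,0,0,0]]' | egrep 'pos|force'; done
```

```text
ee_pos: [589.5, -127.1, 301.0]
force: [-0.1, 0.1, 0.1]
ee_pos: [589.4, -127.1, 299.9]
force: [-0.1, -0.4, -0.7]
ee_pos: [589.4, -127.1, 298.8]
force: [0.3, 0.9, -1.4]
ee_pos: [589.4, -127.1, 297.8]
force: [0.2, -0.5, 0.7]
ee_pos: [589.4, -127.1, 296.8]
force: [0.4, -0.6, 0.0]
ee_pos: [589.4, -127.1, 296.1]
force: [-0.0, 0.8, 1.4]
```

Free entry with no lateral force. Release.

```bash

python3 -m jog '[[0,0,0,-0.0005,0,0,0],[0.024,0,0,0,0,0,0],[0.03,0,0,0,0,0,0],[0.034,0,0,0,0,0,0],[0.034,0,0,-0.01,0,0,0],[0.034,0,0,-0.04,0,0,0],[0.034,0,0,-0.05,0,0,0],[0.034,0,0,0,0,0,0],[0.034,0,0,0,0,0,0]]' | egrep 'pos|force|wid'
python3 - <<'E'
from pf import *
f=vision.grab_frame("scene"); crop(f,"j7.png",270,235,340,305,8)
for p in [(461,-182),(468.8,-69),(426.5,109)]: print(pfit(f,p))
to(426.9,109,200,2.9)
E
```

```text
ee_pos: [589.1, -127.1, 396.6]
force: [0.2, 0.3, -0.0]
gripper_width: 34.2
(array([ 459.7, -183. ]), np.float64(1.383))
(array([475.8, -63.8]), np.float64(2.783))
(array([426.2, 108.9]), np.float64(0.079))
pos [ 589.  -127.   395.7] rot [-1.7991e+02 -2.0000e-02  9.2920e+01] F [-0.7  0.1  0.1] w 34.0 t 59.8
rotvec [-1.5000e-03  1.0000e-03  1.5712e+00] | shift after rot [-150.  -243.9  195.7] | shift in present frame [ 243.9 -149.6  196. ]
```

View pics/j7.png

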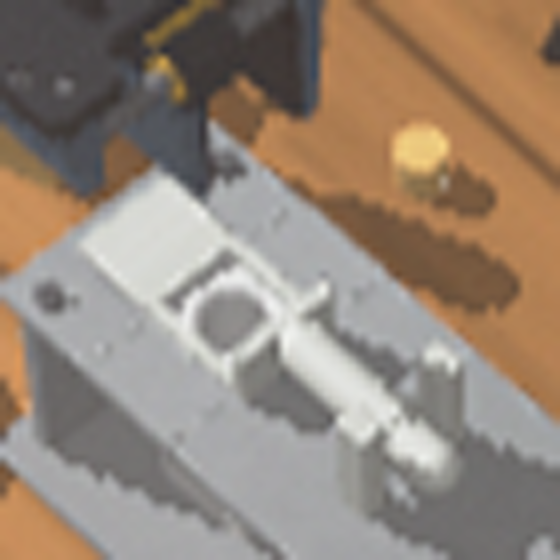

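```bash

python3 -m jog '[[0.04,0.0488,-0.03,0,0,0,0],[0.04,0.0488,-0.03,0,0,0,0],[0.04,0.0488,-0.03,0,0,0,0],[0.04,0.0488,-0.03,0,0,0,0],[0.04,0.0488,-0.03,0,0,0,0],[0.04,0,0,0,0,0,0.1745],[0.04,0,0,0,0,0,0.1745],[0.04,0,0,0,0,0,0.1745],[0.04,0,0,0,0,0,0.1745],[0.04,0,0,0,0,0,0.1745],[0.04,0,0,0,0,0,0.1745],[0.04,0,0,0,0,0,0.1745]]' 20| egrep 'pos|rot'
python3 -m jog '[[0.04,0,0,0,0,0,0.1745],[0.04,0,0,0,0,0,0.1745],[0.04,0,0,0.04,0,0,0],[0.04,0,0,0.05,0,0,0],[0.04,0,0,0.05,0,0,0],[0.04,0,0,0,0,0,0],[0.04,0,0,0,0,0,0],[0.04,0,0,0,0,0,0]]'| egrep 'pos|rot'
python3 - <<'E'
from pf import *
to(426.9,109,199.5,2.8)
f=vision.grab_frame("scene"); crop(f,"k1.png",330,240,430,340,6)
print(pfit(f,(426.9,109)))
E
```

```text
ee_pos: [426.8, 108.9, 395.1]
ee_rot: [-180.0, 0.2, 22.6]
ee_pos: [428.0, 109.1, 258.1]
ee_rot: [-180.0, -0.2, 2.9]
pos [428.  109.1 258.1] rot [-179.97   -0.22    2.94] F [-0.1 -1.2 -1. ] w 40.1 t 62.3
rotvec [-0.0006 -0.0039  0.0024] | shift after rot [-1.1  0.  58.6] | shift in present frame [-1.3  0.1 58.6]
(array([426.5, 109. ]), np.float64(0.093))
```

View pics/k1.png

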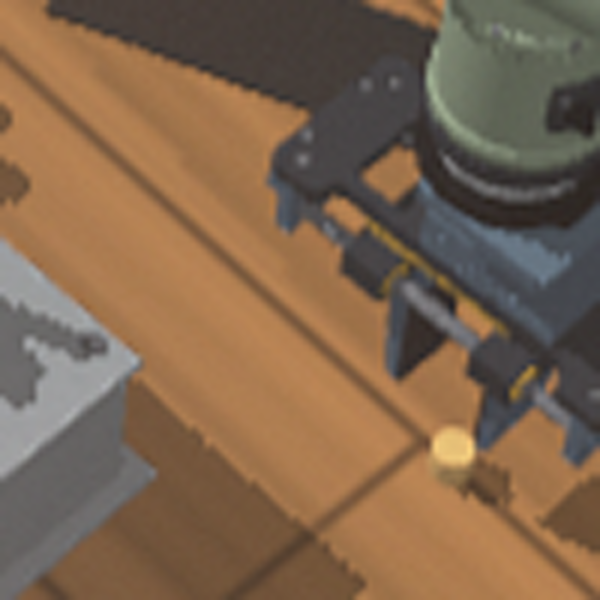

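```bash

python3 -m jog '[[0.04,-0.0012,0,0.02,0,0,0],[0.04,0,0,0.02,0,0,0],[0.04,0,0,0.013,0,0,0],[0.04,0,0,0.005,0,0,0],[0.04,0,0,0,0,0,0],[0,0,0,0,0,0,0],[0,0,0,0,0,0,0],[0,0,0,0,0,0,0],[0,0,0,0,0,0,0]]'| egrep 'pos|force|wid'
python3 - <<'E'
from pf import *
to(426.9,109,200,2.8)
E
python3 -m jog '[[0,0,0,-0.02,0,0,0],[0,0,0,-0.04,0,0,0],[0,0,0,-0.05,0,0,0],[0,0,0,-0.05,0,0,0],[0,0,0,0,0,0,-0.1],[0,0,0,0,0,0,-0.1745],[0,0,0,0,0,0,-0.1745],[0,0,0,0,0,0,-0.1745],[0,0,0,0,0,0,-0.1745],[0,0,0,0,0,0,-0.1745],[0,0,0,0,0,0,-0.1745],[0,0,0,0,0,0,-0.1745]]'| egrep 'pos|force|wid'
python3 -m jog '[[0,0,0,0,0,0,-0.1745],[0,0,0,0,0,0,-0.0745],[0,0,0,0,0,0,0],[0,0,0,0,0,0,0]]'| egrep 'pos|force|wid'
python3 - <<'E'
from pf import *
to(589.5,-127.0,297,92.9)
E
```

```text
ee_pos: [426.1, 108.9, 198.8]
force: [-0.1, -0.6, 3.2]
gripper_width: 19.0
pos [426.1 108.9 198.8] rot [-1.80e+02 -5.00e-02  2.94e+00] F [-0.1 -0.6  3.2] w 19.0 t 63.48
rotvec [-0.     -0.0008  0.0025] | shift after rot [ 0.8 -0.1 -1.2] | shift in present frame [ 0.8 -0.1 -1.2]
ee_pos: [425.8, 108.8, 358.2]
force: [0.1, -0.0, -0.5]
gripper_width: 19.0
ee_pos: [425.9, 108.8, 358.3]
force: [-0.4, -0.2, 0.2]
gripper_width: 18.8
pos [425.9 108.8 358.3] rot [-1.7999e+02  1.0000e-02  9.2860e+01] F [-0.4 -0.2  0.2] w 18.8 t 65.47
rotvec [-0.0002  0.0001 -0.0007] | shift after rot [-243.8  151.4   61.3] | shift in present frame [-243.7  151.6   61.3]
```

```bash

python3 -m jog '[[0,-0.0488,0.0303,0,0,0,0],[0,-0.0488,0.0303,0,0,0,0],[0,-0.0488,0.0303,0,0,0,0],[0,-0.0488,0.0303,0,0,0,0],[0,-0.0488,0.0303,0,0,0,0],[0,0,0,0,0,0,0],[0,0,0,0.03,0,0,0],[0,0,0,0.015,0,0,0],[0,0,0,0,0,0,0],[0,0,0,0,0,0,0]]' | egrep 'pos|rot|wid'
python3 - <<'E'
from pf import *
to(589.5,-127.2,297,92.9)
E
```

```text
ee_pos: [589.9, -126.7, 314.3]
ee_rot: [179.9, 0.0, 92.9]
gripper_width: 19.1
pos [ 589.9 -126.7  314.3] rot [1.7992e+02 3.0000e-02 9.2950e+01] F [ 0.4  0.8 -0.2] w 19.1 t 66.72
rotvec [0.0014 0.0005 0.0009] | shift after rot [-0.5 -0.4 17.3] | shift in present frame [-0.5 -0.5 17.3]
```

```bash

python3 -m jog '[[0,-0.0005,-0.0004,0.008,0,0,0],[0,0,0,0.005,0,0,0],[0,0,0,0,0,0,0],[0,0,0,0,0,0,0]]' | egrep 'pos|force'
for i in 1 2 3 4 5; do python3 -m jog '[[0,0,0,0.001,0,0,0],[0,0,0,0,0,0,0]]' | egrep 'pos|force'; done
```

```text
ee_pos: [589.4, -127.7, 300.5]
force: [-1.1, -0.9, -0.1]
ee_pos: [589.3, -127.7, 299.4]
force: [-0.3, -0.1, -0.1]
ee_pos: [589.3, -127.6, 298.3]
force: [-1.1, 0.4, 0.2]
ee_pos: [589.3, -127.6, 297.3]
force: [0.2, 0.9, 0.1]
ee_pos: [589.4, -127.6, 296.3]
force: [-0.5, 0.9, -0.2]
ee_pos: [589.3, -127.6, 296.0]
force: [-1.7, 0.4, 3.5]
```

```bash

python3 -m jog '[[0,0.0004,0,-0.0007,0,0,0],[0.024,0,0,0,0,0,0],[0.03,0,0,0,0,0,0],[0.034,0,0,0,0,0,0],[0.034,0,0,-0.01,0,0,0],[0.034,0,0,-0.04,0,0,0],[0.034,0,0,-0.05,0,0,0],[0.034,0,0,0,0,0,0],[0.034,0,0,0,0,0,0]]' | egrep 'pos|force|wid'
python3 - <<'E'
from pf import *
f=vision.grab_frame("scene"); crop(f,"j8.png",270,235,340,305,8)
print(pfit(f,(461,-182),R=8))
to(460.8,-183,200,2.9)
E
```

```text
ee_pos: [588.9, -127.2, 396.1]
force: [-0.2, -0.5, -0.5]
gripper_width: 34.1
(array([ 460.1, -183.2]), np.float64(0.109))
pos [ 588.9 -127.1  395.2] rot [-1.7988e+02 -3.0000e-02  9.2920e+01] F [-0.4  0.1  0.1] w 34.0 t 69.65
rotvec [-2.1000e-03  1.3000e-03  1.5712e+00] | shift after rot [-130.7   49.3  195.2] | shift in present frame [ -49.4 -130.3  195.5]
```

View pics/j8.png

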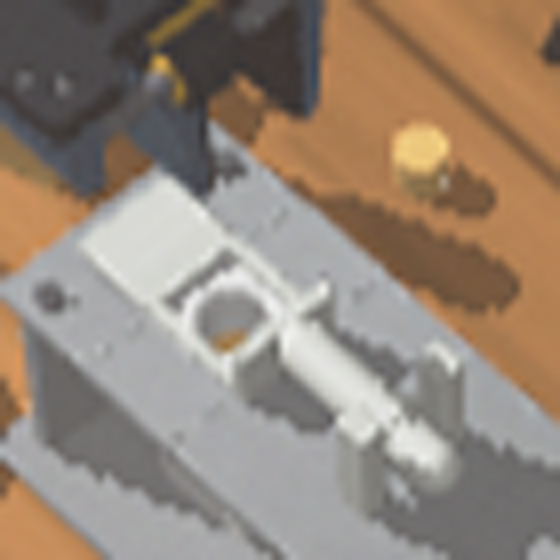

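```bash

python3 -m jog '[[0.04,-0.0165,-0.0434,0,0,0,0],[0.04,-0.0165,-0.0434,0,0,0,0],[0.04,-0.0165,-0.0434,0,0,0,0],[0.04,0,0,0,0,0,0.1745],[0.04,0,0,0,0,0,0.1745],[0.04,0,0,0,0,0,0.1745],[0.04,0,0,0,0,0,0.1745],[0.04,0,0,0,0,0,0.1745],[0.04,0,0,0,0,0,0.1745],[0.04,0,0,0,0,0,0.1745],[0.04,0,0,0,0,0,0.1745],[0.04,0,0,0,0,0,0.1745]]' 20| egrep 'pos|rot'
python3 -m jog '[[0.04,0,0,0.04,0,0,0],[0.04,0,0,0.05,0,0,0],[0.04,0,0,0.05,0,0,0],[0.04,0,0,0,0,0,0],[0.04,0,0,0,0,0,0],[0.04,0,0,0,0,0,0]]'| egrep 'pos|rot'
python3 - <<'E'
from pf import *
to(460.9,-183.1,199.3,2.8)
E
```

```text
ee_pos: [461.5, -183.2, 394.5]
ee_rot: [-179.9, 0.2, 2.6]
ee_pos: [462.5, -183.6, 258.0]
ee_rot: [179.9, -0.2, 2.9]
pos [ 462.5 -183.6  258. ] rot [179.9   -0.2    2.94] F [0.4 0.5 1.5] w 40.0 t 71.9
rotvec [ 0.0018 -0.0036  0.0025] | shift after rot [-1.6 -0.6 58.7] | shift in present frame [-1.8 -0.7 58.7]
```

```bash

python3 -m jog '[[0.04,-0.0012,-0.0005,0.02,0,0,0],[0.04,0,0,0.02,0,0,0],[0.04,0,0,0.013,0,0,0],[0.04,0,0,0.005,0,0,0],[0.04,0,0,0,0,0,0],[0,0,0,0,0,0,0],[0,0,0,0,0,0,0],[0,0,0,0,0,0,0],[0,0,0,0,0,0,0]]'| egrep 'pos|force|wid'
python3 - <<'E'
from pf import *
to(460.9,-183.1,200,2.8)
E
python3 -m jog '[[0,0,0,-0.02,0,0,0],[0,0,0,-0.04,0,0,0],[0,0,0,-0.05,0,0,0],[0,0,0,-0.05,0,0,0],[0,0,0,0,0,0,-0.1],[0,0,0,0,0,0,-0.1745],[0,0,0,0,0,0,-0.1745],[0,0,0,0,0,0,-0.1745],[0,0,0,0,0,0,-0.1745],[0,0,0,0,0,0,-0.1745],[0,0,0,0,0,0,-0.1745],[0,0,0,0,0,0,-0.1745]]'| egrep 'pos|force|wid'
python3 -m jog '[[0,0,0,0,0,0,-0.1745],[0,0,0,0,0,0,-0.0745],[0,0,0,0,0,0,0],[0,0,0,0,0,0,0]]'| egrep 'pos|force|wid'
python3 - <<'E'
from pf import *
to(589.5,-127.0,297,92.9)
E
```

```text
ee_pos: [460.8, -182.9, 198.5]
force: [-1.0, 0.4, 3.5]
gripper_width: 19.0
pos [ 460.8 -182.9  198.5] rot [ 1.7997e+02 -5.0000e-02  2.9400e+00] F [-1.   0.4  3.5] w 19.0 t 73.03
rotvec [ 0.0005 -0.0008  0.0025] | shift after rot [ 0.1  0.2 -1.5] | shift in present frame [ 0.1  0.2 -1.5]
ee_pos: [460.4, -182.8, 357.9]
force: [0.0, 0.1, -0.6]
gripper_width: 18.9
ee_pos: [460.5, -182.8, 358.0]
force: [0.4, -0.5, 0.2]
gripper_width: 18.6
pos [ 460.5 -182.8  358. ] rot [-179.99   -0.     92.86] F [ 0.4 -0.5  0.2] w 18.6 t 75.03
rotvec [-0.0002 -0.     -0.0007] | shift after rot [ 49.2 131.6  61. ] | shift in present frame [ 49.3 131.6  61. ]
```

```bash

python3 -m jog '[[0,0.0165,0.0438,0,0,0,0],[0,0.0165,0.0438,0,0,0,0],[0,0.0165,0.0438,0,0,0,0],[0,0,0,0,0,0,0],[0,0,0,0.03,0,0,0],[0,0,0,0.015,0,0,0],[0,0,0,0,0,0,0],[0,0,0,0,0,0,0]]' | egrep 'pos|rot|wid'
python3 - <<'E'
from pf import *
to(589.5,-126.6,297,92.9)
E
python3 -m jog '[[0,0,0,0.008,0,0,0],[0,0,0,0.004,0,0,0],[0,0,0,0,0,0,0],[0,0,0,0,0,0,0]]' | egrep 'pos|force'
```

```text
ee_pos: [589.3, -127.1, 314.1]
ee_rot: [179.9, 0.0, 92.9]
gripper_width: 19.1
pos [ 589.3 -127.1  314.1] rot [1.7992e+02 3.0000e-02 9.2890e+01] F [-0.4  0.5 -0.4] w 19.1 t 76.03
rotvec [ 0.0014  0.0005 -0.0001] | shift after rot [ 0.4  0.2 17.1] | shift in present frame [ 0.5  0.2 17.1]
ee_pos: [589.4, -126.7, 301.2]
force: [-0.5, 0.6, 0.1]
```

```bash

for i in 1 2 3 4 5; do python3 -m jog '[[0,0,0,0.001,0,0,0],[0,0,0,0,0,0,0]]' | egrep 'pos|force'; done
```

```text
ee_pos: [589.3, -126.7, 300.1]
force: [-1.1, -0.2, 0.4]
ee_pos: [589.3, -126.7, 299.0]
force: [-0.2, -0.8, 0.3]
ee_pos: [589.3, -126.7, 298.0]
force: [-0.3, 0.1, 0.1]
ee_pos: [589.3, -126.7, 297.0]
force: [-0.3, 1.2, -0.5]
ee_pos: [589.3, -126.7, 296.1]
force: [0.0, -0.8, -0.1]
```

```bash

python3 -m jog '[[0,0,0,-0.0005,0,0,0],[0.024,0,0,0,0,0,0],[0.03,0,0,0,0,0,0],[0.034,0,0,0,0,0,0],[0.034,0,0,-0.01,0,0,0],[0.034,0,0,-0.04,0,0,0],[0.05,0,0,-0.05,0,0,0],[0.05,0,0,0,0,0,0],[0.05,0,0,0,0,0,0]]' | egrep 'pos|force|wid'
python3 - <<'E'
from pf import *
f=vision.grab_frame("scene"); crop(f,"j9.png",270,235,340,305,8)
crop(f,"j10.png",225,180,325,280,6)
E
```

```text
ee_pos: [589.0, -126.7, 396.8]
force: [-1.0, -0.3, 0.1]
gripper_width: 49.7
```

View pics/j9.png

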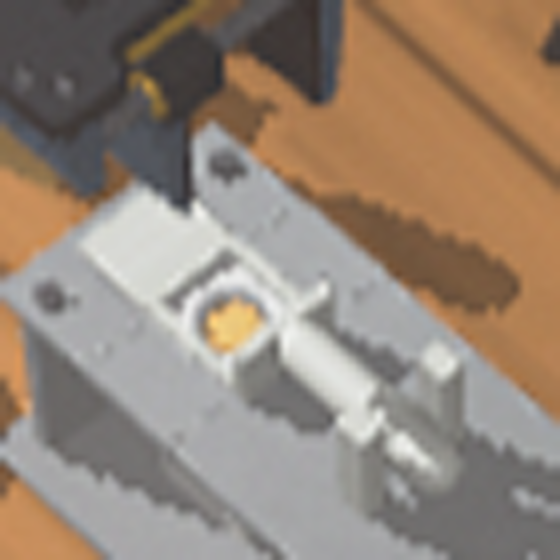

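```bash

python3 - <<'E'
from pf import *
to(541.3,-306.9,313,92.9)
f=vision.grab_frame("scene")
im=f["color"].astype(int); W=cloud(f); m=(W[...,2]>150)&(W[...,2]<185)&(abs(W[...,0]-541)<30)&(abs(W[...,1]+307)<30)
print(W[m].mean(0),cv2.minAreaRect(W[m&(W[...,2]>160)][:,:2].astype(np.float32)))
f=vision.grab_frame("top")
W=cloud(f); m=(W[...,2]>158)&(W[...,2]<185)&(abs(W[...,0]-541)<30)&(abs(W[...,1]+307)<30)
print(W[m].mean(0),cv2.minAreaRect(W[m][:,:2].astype(np.float32)))
E
```

```text
pos [ 588.9 -126.6  395.9] rot [-1.7991e+02 -2.0000e-02  9.2920e+01] F [-0.4 -0.7 -0.4] w 50.4 t 78.95
rotvec [-0.0016 -0.0004  0.0004] | shift after rot [-177.6  -56.7   82.9] | shift in present frame [-177.6  -56.6   82.9]
[ 544.34087171 -304.61050643  163.22463542] ((542.2673950195312, -307.03515625), (26.771944046020508, 22.76533317565918), 10.4881591796875)
[ 540.58818305 -306.91033545  165.16241638] ((540.8980102539062, -307.2277526855469), (23.926607131958008, 24.701444625854492), 70.50172424316406)
```

View pics/j10.png

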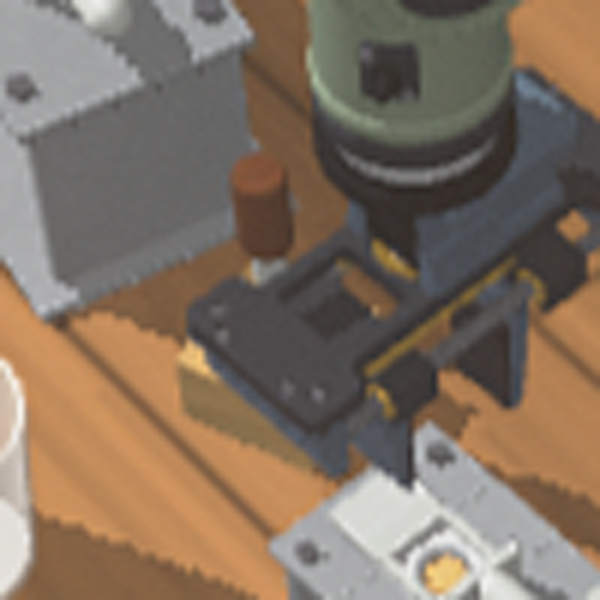

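```bash

python3 -m jog '[[0.06,-0.0445,-0.0142,0,0,0,0],[0.06,-0.0445,-0.0142,0,0,0,0],[0.06,-0.0445,-0.0142,0,0,0,0],[0.06,-0.0445,-0.0142,0,0,0,0],[0.06,0,0,0,0,0,0],[0.06,0,0,0.02,0,0,0],[0.06,0,0,0,0,0,0],[0.06,0,0,0,0,0,0]]' 40| egrep 'pos|rot'
python3 - <<'E'
from pf import *
to(541.5,-307.1,313,92.9)
f=vision.grab_frame("scene"); crop(f,"l1.png",220,140,320,260,5)
E
```

```text
ee_pos: [542.0, -306.7, 376.8]
ee_rot: [-180.0, -0.0, 93.0]
pos [ 542.  -306.7  376.8] rot [-1.800e+02 -1.000e-02  9.297e+01] F [0.8 0.4 0.3] w 60.1 t 80.05
rotvec [-0.0001 -0.0002  0.0013] | shift after rot [-0.3 -0.5 63.8] | shift in present frame [-0.4 -0.5 63.8]
```

View pics/l1.png

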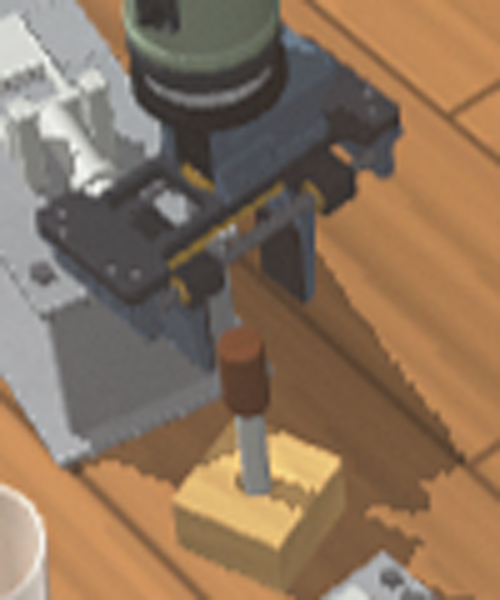

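```bash

python3 -m jog '[[0.06,-0.0003,-0.0005,0.02,0,0,0],[0.06,0,0,0.02,0,0,0],[0.06,0,0,0.02,0,0,0],[0.06,0,0,0.003,0,0,0],[0.06,0,0,0,0,0,0],[0,0,0,0,0,0,0],[0,0,0,0,0,0,0],[0,0,0,0,0,0,0],[0,0,0,0,0,0,0],[0,0,0,0,0,0,0]]'| egrep 'pos|force|wid'
python3 - <<'E'
from pf import *
to(541.5,-307.1,313,92.9)
E
```

```text
ee_pos: [541.2, -307.7, 313.9]
force: [1.1, -0.1, 0.9]
gripper_width: 25.4
pos [ 541.2 -307.7  313.9] rot [1.7997e+02 2.0000e-02 9.2920e+01] F [ 1.1 -0.1  0.9] w 25.4 t 81.35
rotvec [0.0005 0.0003 0.0003] | shift after rot [0.6 0.3 0.9] | shift in present frame [0.6 0.3 0.9]
```

```bash

python3 -m jog '[[0,0,0,-0.02,0,0,0],[0,0,0,-0.04,0,0,0],[0,0,0,-0.05,0,0,0],[0,0,0,-0.05,0,0,0],[0,0,0,0,0,0,0],[0,0,0,0,0,0,0]]'| egrep 'pos|force|wid'
python3 - <<'E'
from pf import *
to(589.4,-126.9,430,92.9)
f=vision.grab_frame("scene"); crop(f,"l2.png",220,110,320,230,5)
E
```

```text
ee_pos: [540.9, -307.6, 472.1]
force: [-0.2, -0.0, -1.9]
gripper_width: 25.8
pos [ 540.9 -307.6  472.1] rot [-1.7987e+02 -8.0000e-02  9.2920e+01] F [-0.2 -0.  -1.9] w 25.8 t 82.1
rotvec [-0.0023 -0.0015  0.0004] | shift after rot [178.   57.6  42.1] | shift in present frame [177.9  57.7  42.2]
```

View pics/l2.png

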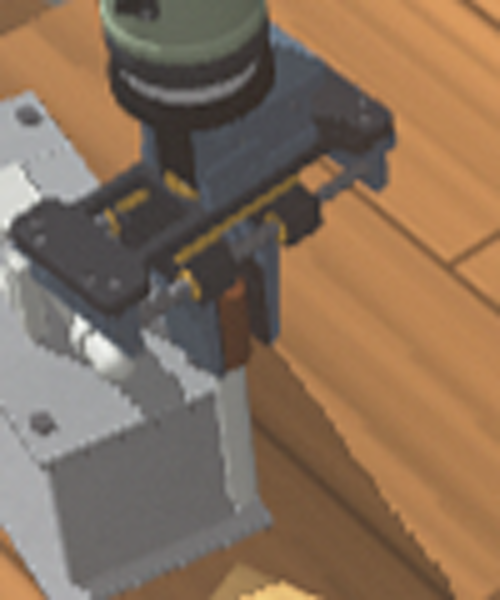

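```bash

python3 - <<'E'
from pf import *
f=vision.grab_frame("scene")
s=status.state()["ee_pos"]; z=s[2]-308.9
t=np.linspace(0,6.28,40)
b=(245,150); S=10
im=cv2.resize(f["color"][150:220,245:295],None,fx=S,fy=S,interpolation=cv2.INTER_CUBIC)
for zz,r in((z,8),(z+110,8),(z+110,13),(z+160,13)):
    q=((proj(f,np.c_[541.2+r*np.cos(t),-307.2+r*np.sin(t),np.full(40,zz)])-b+.5)*S).round().astype(np.int32); cv2.polylines(im,[q],True,(0,0,255))
cv2.imwrite("pics/l3.png",im[:600]); cv2.imwrite("pics/l3.png",cv2.resize(im,None,fx=.85,fy=.85))
E
```

```text
(no output)
```

View pics/l3.png

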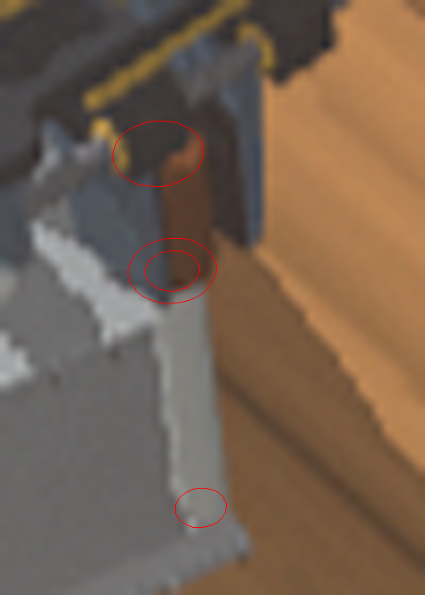

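```bash

python3 -m jog '[[0,0.0445,0.0144,0,0,0,0],[0,0.0445,0.0144,0,0,0,0],[0,0.0445,0.0144,0,0,0,0],[0,0.0445,0.0144,0,0,0,0],[0,0,0,0,0,0,0],[0,0,0,0.02,0,0,0],[0,0,0,0.015,0,0,0],[0,0,0,0,0,0,0],[0,0,0,0,0,0,0]]'| egrep 'pos|force|wid'
python3 - <<'E'
from pf import *
to(589.4,-127.1,421,92.9)
f=vision.grab_frame("scene"); crop(f,"l4.png",260,180,340,300,5)
E
```

```text
ee_pos: [589.7, -127.5, 438.8]
force: [-0.2, -0.8, -2.5]
gripper_width: 25.3
pos [ 589.7 -127.5  438.8] rot [1.7998e+02 1.0000e-02 9.2880e+01] F [-0.2 -0.8 -2.5] w 25.3 t 83.33
rotvec [ 0.0003  0.0003 -0.0003] | shift after rot [ 0.4 -0.3 17.8] | shift in present frame [ 0.4 -0.3 17.8]
```

View pics/l4.png

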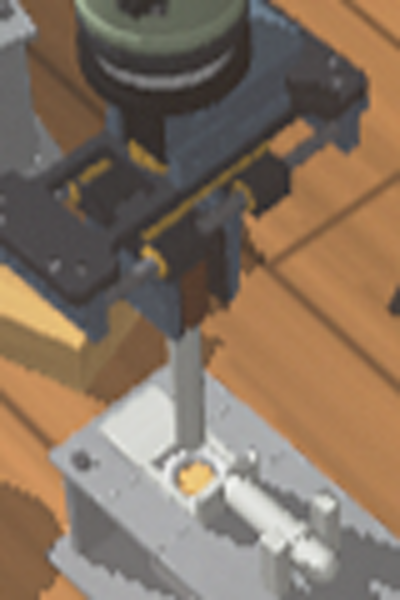

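```bash

python3 -m jog '[[0,0.0003,-0.0003,0.01,0,0,0],[0,0,0,0.01,0,0,0],[0,0,0,0.005,0,0,0],[0,0,0,0,0,0,0]]' | egrep 'pos|force'
for i in 1 2 3 4 ; do python3 -m jog '[[0,0,0,0.002,0,0,0],[0,0,0,0,0,0,0]]' | egrep 'pos|force'; done
```

```text
ee_pos: [589.3, -126.7, 412.9]
force: [-0.3, -0.3, -1.5]
ee_pos: [589.3, -126.7, 411.7]
force: [0.9, -0.6, -2.0]
ee_pos: [589.3, -126.7, 409.5]
force: [0.0, -0.3, -1.6]
ee_pos: [589.2, -126.7, 407.4]
force: [-0.2, 0.3, -1.5]
ee_pos: [589.3, -126.7, 405.4]
force: [-0.4, -0.0, -2.1]
```

```bash

for i in 1 2 3 4 5 6; do python3 -m jog '[[0,0,0,0.002,0,0,0],[0,0,0,0,0,0,0]]' | egrep 'pos|force'; done
```

```text
ee_pos: [589.3, -126.7, 403.9]
force: [-0.1, 0.1, 0.8]
ee_pos: [589.3, -126.7, 402.2]
force: [-1.2, 0.7, 2.7]
ee_pos: [589.4, -126.7, 399.7]
force: [0.3, 0.3, 2.9]
ee_pos: [589.3, -126.8, 397.4]
force: [0.4, -0.1, 1.9]
ee_pos: [589.3, -126.7, 395.3]
force: [0.2, -0.7, 2.2]
ee_pos: [589.3, -126.7, 393.4]
force: [1.0, -0.3, 2.5]
```

```bash

for i in 1 2 3 4 5; do python3 -m jog '[[0,0,0,0.001,0,0,0],[0,0,0,0,0,0,0],[0,0,0,0,0,0,0]]' | egrep 'pos|force'; done
```

```text
ee_pos: [589.3, -126.7, 392.6]
force: [-0.0, -0.5, 3.2]
ee_pos: [589.3, -126.7, 391.6]
force: [0.6, -0.5, 3.0]
ee_pos: [589.3, -126.7, 390.5]
force: [-0.1, -0.3, 2.6]
ee_pos: [589.3, -126.7, 389.8]
force: [-0.1, -0.5, 3.6]
ee_pos: [589.3, -126.7, 389.7]
force: [0.4, -0.2, 7.4]
```

```bash

for i in 1 2 3; do python3 -m jog '[[0,0,0,0.0012,0,0,0],[0,0,0,0,0,0,0],[0,0,0,0,0,0,0]]' | egrep 'pos|force|wid'; done
```

```text
ee_pos: [589.4, -126.7, 389.6]
force: [-1.0, -0.8, 11.8]
gripper_width: 25.3
ee_pos: [589.4, -126.7, 389.4]
force: [-2.1, 0.3, 16.2]
gripper_width: 25.4
ee_pos: [589.3, -126.7, 389.4]
force: [-2.5, 1.4, 21.1]
gripper_width: 25.8
```

```bash

python3 -m jog '[[0,0,0,-0.005,0,0,0],[0,0,0,-0.02,0,0,0],[0,0,0,-0.03,0,0,0],[0,0,0,-0.03,0,0,0],[0,0,0,0,0,0,0]]' | egrep 'pos|force|wid'
python3 - <<'E'
from pf import *
f=vision.grab_frame("scene"); crop(f,"l5.png",260,180,340,300,5)
to(541.2,-307.5,472,92.9)
E
```

```text
ee_pos: [589.5, -126.7, 470.8]
force: [0.5, -0.3, -2.7]
gripper_width: 25.5
pos [ 589.3 -126.7  469. ] rot [-1.7994e+02 -1.0000e-02  9.2920e+01] F [ 0.   0.3 -2.2] w 25.3 t 90.05
rotvec [-0.0011 -0.0003  0.0004] | shift after rot [-178.1  -57.1   -3. ] | shift in present frame [-178.1  -57.2   -3. ]
```

View pics/l5.png

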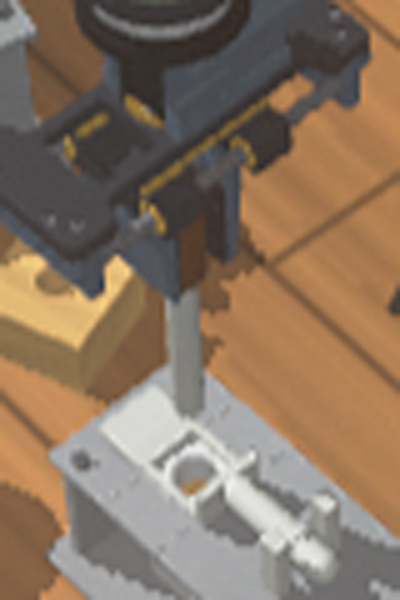

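```bash

python3 -m jog '[[0,-0.0445,-0.0143,0,0,0,0],[0,-0.0445,-0.0143,0,0,0,0],[0,-0.0445,-0.0143,0,0,0,0],[0,-0.0445,-0.0143,0,0,0,0],[0,0,0,0.03,0,0,0],[0,0,0,0.03,0,0,0],[0,0,0,0.03,0,0,0],[0,0,0,0,0,0,0],[0,0,0,0,0,0,0],[0,0,0,0,0,0,0]]' | egrep 'pos|force|wid'
python3 - <<'E'
from pf import *
to(541.2,-307.6,354,92.9)
f=vision.grab_frame("scene"); crop(f,"l6.png",220,150,320,270,5)
E
```

```text
ee_pos: [541.5, -307.5, 381.3]
force: [0.7, -0.2, -1.3]
gripper_width: 25.3
pos [ 541.5 -307.5  381.3] rot [1.7989e+02 8.0000e-02 9.2930e+01] F [ 0.7 -0.2 -1.3] w 25.3 t 91.3
rotvec [0.002  0.0014 0.0005] | shift after rot [-0.1 -0.3 27.3] | shift in present frame [-0.1 -0.4 27.3]
```

View pics/l6.png

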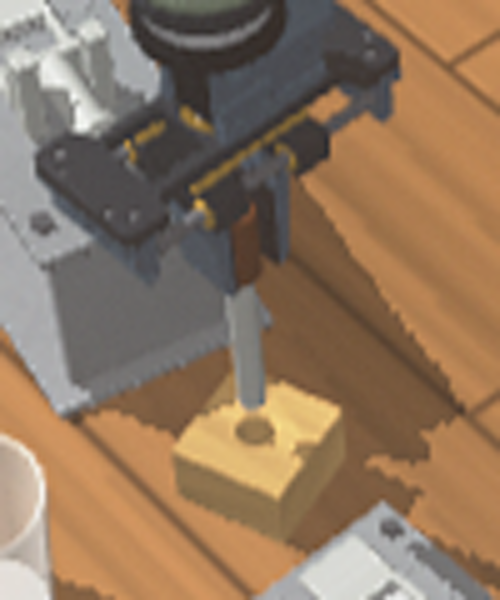

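```bash

python3 -m jog '[[0,0,-0.0003,0.01,0,0,0],[0,0,0,0.01,0,0,0],[0,0,0,0,0,0,0],[0,0,0,0,0,0,0]]' | egrep 'pos|force'
for i in 1 2 3 4 ; do python3 -m jog '[[0,0,0,0.003,0,0,0],[0,0,0,0,0,0,0]]' | egrep 'pos|force'; done
```

```text
ee_pos: [541.0, -307.5, 360.0]
force: [0.0, 0.5, -1.9]
ee_pos: [540.9, -307.4, 356.9]
force: [-0.5, -0.3, -1.9]
ee_pos: [540.9, -307.4, 353.8]
force: [0.8, -0.6, -1.8]
ee_pos: [540.9, -307.4, 350.7]
force: [-0.4, 0.3, -1.1]
ee_pos: [540.9, -307.4, 347.7]
force: [0.6, 0.2, -1.7]
```

Foot is inside the hole (about 39 mm above the bench, block top at 45). Continuing down.

```bash

python3 -m jog '[[0,0,0,0.008,0,0,0],[0,0,0,0.008,0,0,0],[0,0,0,0.008,0,0,0],[0,0,0,0.006,0,0,0],[0,0,0,0,0,0,0],[0,0,0,0,0,0,0]]' | egrep 'pos|force'
for i in 1 2 3 ; do python3 -m jog '[[0,0,0,0.001,0,0,0],[0,0,0,0,0,0,0]]' | egrep 'pos|force'; done
```

```text
ee_pos: [541.1, -307.5, 318.2]
force: [-0.8, 1.2, -0.7]
ee_pos: [541.0, -307.4, 317.2]
force: [0.4, -0.2, -1.9]
ee_pos: [540.9, -307.4, 316.0]
force: [1.3, 0.7, -1.4]
ee_pos: [540.9, -307.4, 314.9]
force: [0.0, -0.4, -2.4]
```

```bash

for i in 1 2 3 ; do python3 -m jog '[[0,0,0,0.0008,0,0,0],[0,0,0,0,0,0,0]]' | egrep 'pos|force'; done
```

```text
ee_pos: [540.9, -307.4, 314.1]
force: [-0.2, -0.4, -1.9]
ee_pos: [541.0, -307.4, 313.9]
force: [-0.2, 1.0, 0.6]
ee_pos: [541.0, -307.5, 313.8]
force: [-1.6, 0.1, 5.6]
```

Seated at the original height. Release and rise.

```bash

python3 -m jog '[[0.03,0,0,-0.0005,0,0,0],[0.04,0,0,0,0,0,0],[0.06,0,0,0,0,0,0],[0.06,0,0,0,0,0,0],[0.06,0,0,-0.02,0,0,0],[0.06,0,0,-0.04,0,0,0],[0.06,0,0,-0.05,0,0,0],[0.06,0,0,-0.05,0,0,0],[0.06,-0.06,0,0,0,0,0],[0.06,-0.06,0,0,0,0,0],[0.06,-0.06,0,0,0,0,0],[0.06,0,0,0,0,0,0]]' | egrep 'pos|force|wid'
python3 - <<'E'
from pf import *
f=vision.grab_frame("scene"); cv2.imwrite("pics/fs.png",f["color"]); crop(f,"fs1.png",240,190,340,300,6)
for l in ["clip","wedge","ram","brush","tin","beaker","plug1"]: print(l,[(round(d["p"],2),[round(float(v)) for v in d["location"]]) for d in vision.find_in("scene",l)])
g=vision.grab_frame("top"); cv2.imwrite("pics/ft.png",g["color"])
from wf import fit
fit([f,g],[(335,340,435,410),(155,180,240,225)],270,[590,200,np.radians(-82)])
E
```

```text
ee_pos: [549.5, -491.4, 470.3]
force: [0.6, 0.6, -0.2]
gripper_width: 59.7
clip [(0.55, [472, 294, 40])]
wedge [(0.89, [598, 188, 20]), (0.35, [592, -102, 106])]
ram [(0.7, [544, -303, 132]), (0.43, [720, -337, 69])]
brush [(0.59, [758, 71, 22])]
tin [(0.88, [722, 334, 102])]
beaker [(0.68, [722, -336, 68])]
plug1 []
None [590.3 199.5] -82.18 0.356
0 [588.7 199.2] -81.34 0.074
1 [592.4 199.9] -83.59 0.186
```

View pics/fs.png

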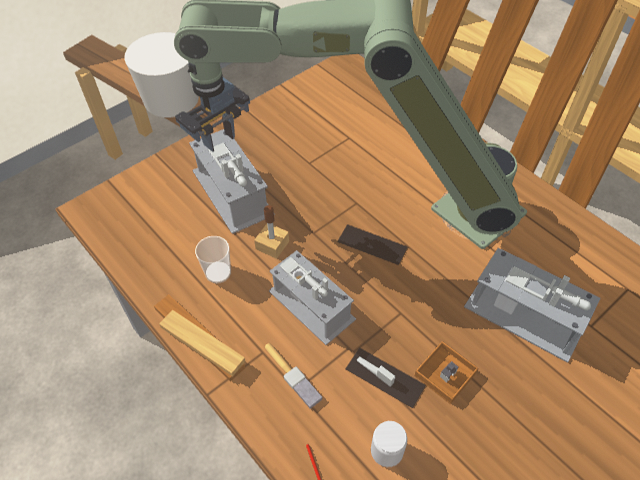

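View pics/fs1.png

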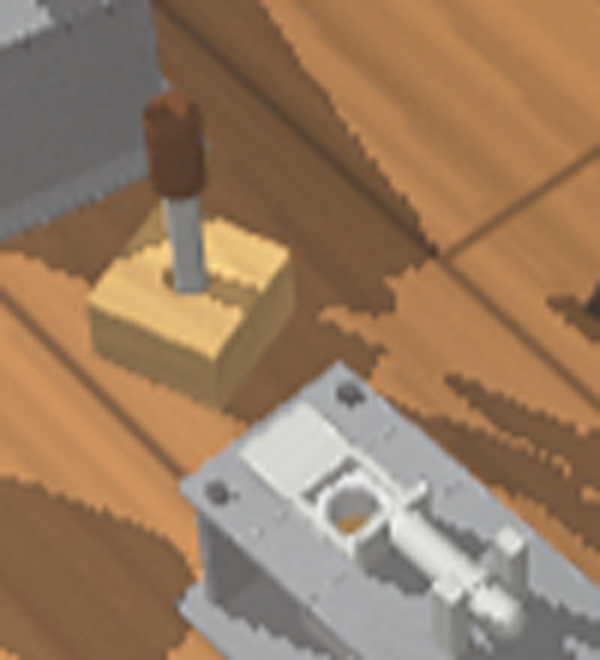

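View pics/ft.png

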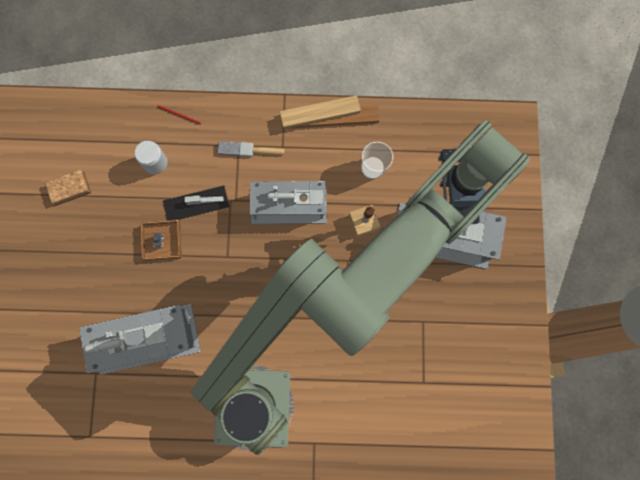

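```bash
python3 -m jog '[[0.06,0,0,0,0,0,0],[0.06,0,0,0,0,0,0]]' | egrep 'time|force'; python3 -c "
from workcell import ticket; print(ticket.job_done())"
```

```text
time_s: 97.3
force: [0.0, 0.3, -0.3]
the job is handed in; nothing more can be done
None
```

The job was handed in at 97 s of the 208 s allowed, with every step done; no verdict is reported.

- **Clip and wedge:** I drove the wedge along the collar under the clip, with forces up to 15 N, then raised the wedge a few millimetres, and the clip came off onto the rod. The fingers did not touch the clip while it was snapped on. The wedge went back on the left mat and the clip, picked up by its tab, into the dish.
- **Gate and plugs:** The rod went in until it stopped, at about 38 mm of travel and 14 N. All four plugs went into the tube, including the leftmost one, which had been knocked aside.
- **Packing:** The ram drove the plugs down until they stopped firmly at 21 N. Its foot was then 81 mm above the bench, as expected for four plugs on a bottomed follower. The ram then went back in its holder, seated at its original height.

**Last checks:**
- The final pictures show the gate open, the last plug about 19 mm down the bore and no plug left on the bench.
- The clip is near the middle of the dish, the wedge flat on its mat, and the ram upright in its holder.
- The tin, beaker and brush are within measuring error of where they started, and the gripper is clear of everything.

**Disagreements:** The two cameras differed by 1 to 2 mm, and on the wedge by about 4 mm in x and 2° in angle. I used values between the two, and the position and force readings on entry confirmed each fit. I could not read the gate, follower or clip-jaw joints directly, so those steps rest on positions, forces and pictures. No check failed.

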